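# Rack the figure blanks, close the end stop and book the rack in

### The arm

A 7-joint arm with a two-finger parallel gripper is mounted at the origin on the work surface. World frame = base frame: x ahead of the robot, y to its left, z up, the work surface at z = 0. Lengths are in mm, angles in rad, forces in N, time in s.
With the tool pointing down it reaches from about 350 to 900 mm from the base axis. Payload 19.9 kg.
Tool frame: the origin (TCP) lies at the very end of the fingers, on their centre line; the grasp point (between the pads) lies 19 mm behind it (env.grip_point_offset is the distance from the TCP to the grasp point, in mm); z points along the fingers, x is the direction in which the jaws open and shut, and the axes are right-handed (so a half turn about z gives the same grasp; the last joint's range is limited). The gripper opens to 94 mm and grips with 3 to 60 N. Pads are 16 mm wide; open, the fingers measure 119 mm over their backs; the gripper's body (75 mm by 177 mm) begins 78 mm behind the grasp point.
Start: joints at [-1.228, 0.417, -0.01, 1.614, 0.005, 1.111, -0.053], TCP at [234.597, 579.278, 205.425] pointing down, gripper open.
Joint ranges: [-2.81, 2.81], [-0.39, 2.02], [-1.27, 1.25], [0.06, 2.57], [-1.19, 4.33], [0.19, 2], [-2.82, 2.82]. Speed limits (rad/s): [1.89, 1.89, 2.39, 2.39, 3.01, 3.01, 3.01].

### API

Orientations are given as a rotation vector (axis times angle).
In Python, from station import env, imaging gives the robot as it stands. The module is installed in compiled form; this text tells all that it offers.
- The arm moves only by the tool arm_command, never from a script. Its argument "plan" is a list of rows, each a list of 7 numbers: the shift along the tool's x, y, z in m, then the turn, a rotation vector about the tool's x, y, z in degrees, then the opening, from 0 (shut) to 1 (fully open). In form: [[tx, ty, tz, ax, ay, az, jaw], ...]. A call has exactly 8 rows; each row shifts and turns the commanded pose from where the row before left it, along the tool's axes as they then stand; what a row does not reach is not made up. A row lasts 1/10 s, in which the tool goes at most 50 mm and 8.59 degrees, less where a joint would pass 70% of its speed; a pose out of reach is approached as far as the arm can. A call is refused whole if a number of a shift passes 0.05 or a number of a turn 8.59, either way. A call with a gripper value outside its range is refused whole. The fingers move at their own pace and stop on an object; "grip_force" is the grip in N (left out, the last holds). Time passes only in rows, so rows that do not move let the fingers close, or fill a call up. It gives the time, the measured TCP pose, the force and the opening at its end, in the units of the state.
- env.read_state(): the state, without advancing time (a new reading comes with each control period).
- imaging.snapshot(name): name is "side" or "top"; returns (picture, depth): 384x512x3 uint8, blue, green, red; 384x512 float32, mm along the optical axis (not along the pixel's ray), 0 where there is no reading.
- imaging.get_calibration(name): a dict with "K" (3x3 intrinsics, pixels), "position" and "attitude" of the camera in the world. Camera axes: x right, y up, looking along -z (the intrinsics and any distortion apply to the point x, -y, -z); pixel columns grow to the right and rows downward; lengths in mm; the calibration is good to about 2 mm. A picture is of the moment at which its call begins. get_calibration takes no time and is no camera call.
- env.sign_off(): hands the job in, once; it reports no verdict.
The state is a dict: "t": time; "qpos": joint angles; "joint_vel": joint speeds; "tau": joint torques, N m; "tcp_pos": TCP position; "tool_rot": TCP orientation; "contact_force": force on the tool from outside, world axes, zero at the start; "ft_torque": the same for the moment, N m; "grip_width": finger opening in mm.
Only numpy, scipy, OpenCV 4.12 (cv2) and the standard library are available. Lean on these libraries where they do the work, as an engineer would, in place of code of your own. Each camera call takes 0.05 s, during which the arm holds its last target. There are 200 camera calls.

### The job

Put away the figure blanks in the stock rack: lift and hold the yellow release bar while you slide the green end stop all the way back, let it catch, then stand every blank that is on the bench upright in the rack, side by side from the fixed end, flat sides against each other. Then lift the bar again, slide the end stop up to the blanks and let go so that it catches in the closest notch that fits them. Last, book the rack in by holding the label reader steadily aimed at the rack's barcode label for a good second, and lay the reader back on its black mat; leave the other tools alone.

Things in the scene. Friction and masses are not known exactly. Their poses are not given: they have to be found in the camera images.
- rack: stock rack, fixed: floor 100 x 340 mm, 12 mm thick, two notched rails. Origin on the bench under its middle; y runs from the fixed end plate (inner face y = -150 mm, 86 mm high) to the open end. Channel 76 mm wide (x); rails 12 mm thick, teeth up to 32 mm above bench. Blanks stand with their 40 mm thickness along y, width along x: n blanks fill n x 40 mm from the end plate
- follower (a joint): slide of the green end stop in m along the rack's y: 0 closed, up to 0.165 open. Notches at 0, 0.02 .. 0.16, with 2 mm play either way. Its jaw is 46 mm + this value from the fixed end plate, so the closest notch that fits n blanks is 0.04 x (n - 1), with 6 mm to spare. Caught, it cannot be pushed; bar up, it slides easily (1 to 2 N) and pushes blanks along
- jaw (a point): middle of the end stop's jaw face (72 mm wide, 14 to 84 mm above the bench) that meets the blanks, 50 mm above the bench. Axes as the rack's. The end stop reaches 92 mm behind this face; behind the 10 mm thick jaw it is no higher than 65 mm, apart from the release bar
- release (a joint): lift of the release bar in m: 0 fully down (caught), 0.024 fully up. A spring pulls it down: 8 N at rest, 11 N when up. It is clear of the teeth from 0.011; let go above a tooth it slides off into the nearest notch if the end stop is free to move
- bar (a point): middle of the release bar's yellow grip: round, 14 mm thick, 80 mm long along the rack's x, 118 mm above the bench when down, 50 mm behind the jaw face, a thin steel leg at each end (44 mm either side). It moves straight up; best pinched from above, one finger on each long side; 50 mm free below. Axes as the rack's
- label: barcode label, 80 mm wide, 46 mm high, black stripes on white, on a sloping plate fixed to the rack's front (-x side) near the fixed end. Origin at the centre of its face, 41 mm above the bench; x is the outward normal, pointing to the robot's side (the rack's -x) and 40 degrees up; y along its width
- blank1_mid (a point): one of up to four alike bandsawn figure blanks, pale lime wood, 98 mm tall, 40 mm thick (y); foot 64 mm wide (x) to 26 mm height, flat-sided body 50 mm wide to 73 mm, round head 36 mm wide on top. Point: its centre, 49 mm above its underside; z up along the figure. Stands on the bench at the start; 110 g; the same after half a turn about z. None if absent
- blank2_mid (a point): one of up to four alike bandsawn figure blanks, pale lime wood, 98 mm tall, 40 mm thick (y); foot 64 mm wide (x) to 26 mm height, flat-sided body 50 mm wide to 73 mm, round head 36 mm wide on top. Point: its centre, 49 mm above its underside; z up along the figure. Stands on the bench at the start; 110 g; the same after half a turn about z. None if absent
- blank3_mid (a point): one of up to four alike bandsawn figure blanks, pale lime wood, 98 mm tall, 40 mm thick (y); foot 64 mm wide (x) to 26 mm height, flat-sided body 50 mm wide to 73 mm, round head 36 mm wide on top. Point: its centre, 49 mm above its underside; z up along the figure. Stands on the bench at the start; 110 g; the same after half a turn about z. None if absent
- blank4_mid (a point): one of up to four alike bandsawn figure blanks, pale lime wood, 98 mm tall, 40 mm thick (y); foot 64 mm wide (x) to 26 mm height, flat-sided body 50 mm wide to 73 mm, round head 36 mm wide on top. Point: its centre, 49 mm above its underside; z up along the figure. Stands on the bench at the start; 110 g; the same after half a turn about z. None if absent
- reader_mid (a point): centre of the label reader (reads by itself, no trigger), 18 mm above its underside: grey handle 34 x 34 mm, from 70 mm behind this point to 30 mm ahead, then a black head 40 mm long, 62 mm wide, 38 mm high. x points forward to the window, z up as it lies. 160 g. Lies on its mat; best taken here from above across the handle
- reader_window (a point): middle of the red window on the front of the reader's head, 70 mm ahead of its centre; axes as the reader's; it looks along its x. It reads when the label's middle lies 40 to 140 mm ahead of the window, within 20 mm of the line of sight sideways and in height, that line within 40 degrees of the label's normal, held still for 1 s
- reader: the same reader; origin at its underside, 5 mm ahead of the centre of its length
- mat: the reader's black rubber mat, fixed, 220 x 120 mm and 5 mm thick; origin on the bench under its middle, x along its length
- mallet: bystander: carver's mallet standing on its head, 92 mm across and 235 mm high; origin at its underside
- gouge1: bystander: gouge with a dark wooden handle lying on the bench, about 230 mm long and 24 mm high, x along it towards the blade; origin 2 mm before the ferrule on the bench
- gouge2: bystander: gouge with a yellow handle lying on the bench, otherwise the same
- finial: bystander: small turned finial of pale wood, 64 mm across and 95 mm high; origin at its underside
Things that resemble listed ones, but are neither listed nor needed, are in the scene too. Leave any orange or pink look-alike of the part that bears blank1_mid alone. Leave any purple look-alike of the part that bears blank4_mid alone.

How it is judged (in metres and radians):
On the way, in this order (a step that is already met when the one before it is completed fails the run):
1. the end stop is slid all the way back (into one of the last two notches) and has caught, bar fully down (value of joint follower above 0.136 m and value of joint release below 0.004 m), for 0.3 s.
2. every blank stands upright in the rack's channel, square to it (x of blank1_mid in the frame of rack between -0.014 and 0.014 m and y of blank1_mid in the frame of rack between -0.136 and 0.075 m and z of blank1_mid in the frame of rack between 0.055 and 0.068 m and angle between each of blank1_mid, blank2_mid, blank3_mid, blank4_mid's own z axis and vertical below 0.1 rad and angle between the x axis of each of blank1_mid, blank2_mid, blank3_mid, blank4_mid and the x axis of rack, either way round below 0.22 rad and x of blank2_mid in the frame of rack between -0.014 and 0.014 m and y of blank2_mid in the frame of rack between -0.136 and 0.075 m and z of blank2_mid in the frame of rack between 0.055 and 0.068 m and x of blank3_mid in the frame of rack between -0.014 and 0.014 m and y of blank3_mid in the frame of rack between -0.136 and 0.075 m and z of blank3_mid in the frame of rack between 0.055 and 0.068 m and x of blank4_mid in the frame of rack between -0.014 and 0.014 m and y of blank4_mid in the frame of rack between -0.136 and 0.075 m and z of blank4_mid in the frame of rack between 0.055 and 0.068 m), for 0.3 s.
3. the blanks stand side by side from the fixed end and the end stop has caught in the closest notch that fits them, bar fully down (all of step 2 and (((y of blank1_mid in the frame of rack between -0.136 and -0.11 m or y of blank2_mid in the frame of rack between -0.136 and -0.11 m or y of blank3_mid in the frame of rack between -0.136 and -0.11 m or y of blank4_mid in the frame of rack between -0.136 and -0.11 m) and (y of blank1_mid in the frame of rack between -0.096 and -0.07 m or y of blank2_mid in the frame of rack between -0.096 and -0.07 m or y of blank3_mid in the frame of rack between -0.096 and -0.07 m or y of blank4_mid in the frame of rack between -0.096 and -0.07 m) and value of joint follower below 0.05 m) or ((y of blank1_mid in the frame of rack between -0.136 and -0.11 m or y of blank2_mid in the frame of rack between -0.136 and -0.11 m or y of blank3_mid in the frame of rack between -0.136 and -0.11 m or y of blank4_mid in the frame of rack between -0.136 and -0.11 m) and (y of blank1_mid in the frame of rack between -0.096 and -0.07 m or y of blank2_mid in the frame of rack between -0.096 and -0.07 m or y of blank3_mid in the frame of rack between -0.096 and -0.07 m or y of blank4_mid in the frame of rack between -0.096 and -0.07 m) and (y of blank1_mid in the frame of rack between -0.056 and -0.03 m or y of blank2_mid in the frame of rack between -0.056 and -0.03 m or y of blank3_mid in the frame of rack between -0.056 and -0.03 m or y of blank4_mid in the frame of rack between -0.056 and -0.03 m) and value of joint follower below 0.09 m) or ((y of blank1_mid in the frame of rack between -0.136 and -0.11 m or y of blank2_mid in the frame of rack between -0.136 and -0.11 m or y of blank3_mid in the frame of rack between -0.136 and -0.11 m or y of blank4_mid in the frame of rack between -0.136 and -0.11 m) and (y of blank1_mid in the frame of rack between -0.096 and -0.07 m or y of blank2_mid in the frame of rack between -0.096 and -0.07 m or y of blank3_mid in the frame of rack between -0.096 and -0.07 m or y of blank4_mid in the frame of rack between -0.096 and -0.07 m) and (y of blank1_mid in the frame of rack between -0.056 and -0.03 m or y of blank2_mid in the frame of rack between -0.056 and -0.03 m or y of blank3_mid in the frame of rack between -0.056 and -0.03 m or y of blank4_mid in the frame of rack between -0.056 and -0.03 m) and (y of blank1_mid in the frame of rack between -0.016 and 0.01 m or y of blank2_mid in the frame of rack between -0.016 and 0.01 m or y of blank3_mid in the frame of rack between -0.016 and 0.01 m or y of blank4_mid in the frame of rack between -0.016 and 0.01 m) and value of joint follower below 0.13 m)) and value of joint release below 0.004 m), for 0.3 s.
4. the reader is held steadily aimed at the label for a second (x of label in the frame of reader_window between 0.04 and 0.14 m and y of label in the frame of reader_window between -0.02 and 0.02 m and z of label in the frame of reader_window between -0.02 and 0.02 m and angle between the x axis of reader_window and the x axis of label, either way round below 0.75 rad and linear speed of reader below 0.03 m/s), for 1 s.
At the end, for the whole second after the job is handed in: Every blank stands in the channel, upright, square within 0.22 rad, side by side from the fixed end; the end stop has caught (bar within 4 mm of down) in the closest notch that fits them (at most 16 mm of play in all); the reader lies flat, its centre within 50 mm of the mat's middle (all of step 3 and horizontal distance between reader_mid and mat below 0.05 m and height (world z) of reader_mid below 0.03 m and angle between reader_mid's own z axis and vertical below 0.1 rad); the robot touches nothing.
It fails at once if the mallet is moved by more than 40 mm (distance of mallet from where it was at the start of the episode above 0.04 m).
It fails at once if the dark gouge is moved by more than 40 mm (distance of gouge1 from where it was at the start of the episode above 0.04 m).
It fails at once if the yellow gouge is moved by more than 40 mm (distance of gouge2 from where it was at the start of the episode above 0.04 m).
It fails at once if the finial is moved by more than 40 mm (distance of finial from where it was at the start of the episode above 0.04 m).
Of blank1, blank2, blank3, blank4 only 2 to 4 are there at a start; the rules pass over those that are not, and their reading is None.
At some moment in a run one of reader may be knocked a few centimetres aside while the robot is not near it.
It also fails if it takes over 210 s, if anything falls off the work surface, if the arm or the gripper's body presses on something with over 40 N, if the wrist force passes 120 N, or if a joint passes its speed limit or range.

## Working session

There is one attempt and no reset: what is moved stays moved. The work goes in short steps, Python scripts to look and compute and a tool call to move; the robot and the scene stay as the last step left them, time stands still between calls to the robot, and variables do not carry over. Pictures are saved under pics/ and viewed, about 12 in all and at most 16, crops included, and the job is handed in when it is done.

Besides the shell and the picture viewer there is one more tool, called as name([rows], argument=value, ...), one row to a line, values as JSON. arm_command: Moves the arm, as the interface text tells. Its arguments: {"type":"object","properties":{"plan":{"type":"array","items":{"type":"array","items":{"type":"number"}}},"grip_force":{"type":"number"}},"required":["plan"]}

```bash
mkdir -p pics; cat > h.py <<'E'
import numpy as np, cv2
from scipy.spatial.transform import Rotation as R
from station import env, imaging
def snap(n,f):
    p,d=imaging.snapshot(n); cv2.imwrite('pics/'+f+'.png',p); np.save('pics/'+f+'.npy',d); return p,d
def cal(n):
    c=imaging.get_calibration(n); A=np.array(c['attitude'],float)
    M=A if A.shape==(3,3) else R.from_rotvec(A).as_matrix()
    return np.array(c['K']),np.array(c['position']),M
def cloud(n,d):
    K,p,M=cal(n); v,u=np.mgrid[0:d.shape[0],0:d.shape[1]]
    P=np.stack([(u-K[0,2])/K[0,0]*d,-(v-K[1,2])/K[1,1]*d,-d],-1)
    W=P@M.T+p; W[d<=0]=np.nan; return W
def proj(n,X):
    K,p,M=cal(n); c=(np.atleast_2d(X)-p)@M; 
    return np.stack([K[0,0]*c[:,0]/-c[:,2]+K[0,2],K[1,1]*-c[:,1]/-c[:,2]+K[1,2]],-1)
E
python3 - <<'E'
from h import *
print(env.read_state())
for n in('side','top'):
    print(imaging.get_calibration(n)); p,d=snap(n,n+'0'); 
    cv2.imwrite(f'pics/{n}0b.png',cv2.resize(p,(800,600),interpolation=cv2.INTER_CUBIC))
E
```

```text
{'t': 0.0, 'qpos': array([-1.22749269,  0.41798838, -0.0103141 ,  1.61416764,  0.00468339,
        1.11070275, -0.05300509]), 'joint_vel': array([ 1.50404034e-04, -8.08732192e-05, -1.15766070e-03, -1.36772181e-03,
       -9.94743265e-04,  1.74824094e-03,  9.48872853e-04]), 'tau': array([ 9.71711088e-04, -8.51248169e+01,  6.38960749e-01, -4.25976241e+01,
       -4.88966913e-02,  1.85620371e-02,  1.10850935e-04]), 'tcp_pos': array([234.46956126, 578.94287847, 204.81899175]), 'tool_rot': array([ 2.60459800e+00,  1.75526015e+00, -1.55074379e-03]), 'contact_force': array([ 1.06286969,  0.22459423, -0.82764178]), 'ft_torque': array([-0.04150943, -0.00923477, -0.00205978]), 'grip_width': 94.0295912913827}
{'K': array([[461.52479198,   0.        , 253.88747809],
       [  0.        , 461.52479198, 186.68004756],
       [  0.        ,   0.        ,   1.        ]]), 'position': array([ 259.66284241, -890.83501292, 1066.31620577]), 'attitude': array([ 0.77948396, -0.1283329 , -0.31833453])}
{'K': array([[460.88245361,   0.        , 258.042484  ],
       [  0.        , 460.88245361, 184.09446761],
       [  0.        ,   0.        ,   1.        ]]), 'position': array([ 327.86995052,   21.91063337, 1156.32514233]), 'attitude': array([ 0.18130001, -0.17915193, -1.53588495])}
```

View pics/side0b.png

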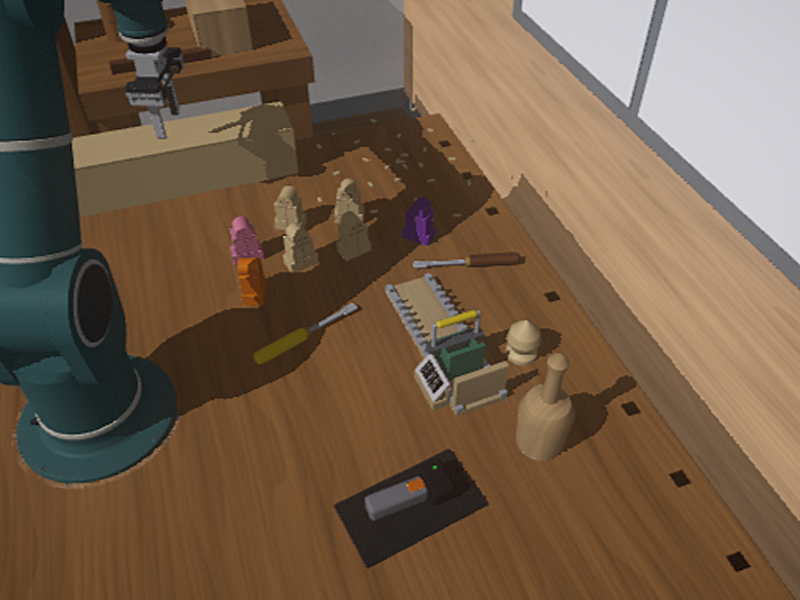

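View pics/top0b.png

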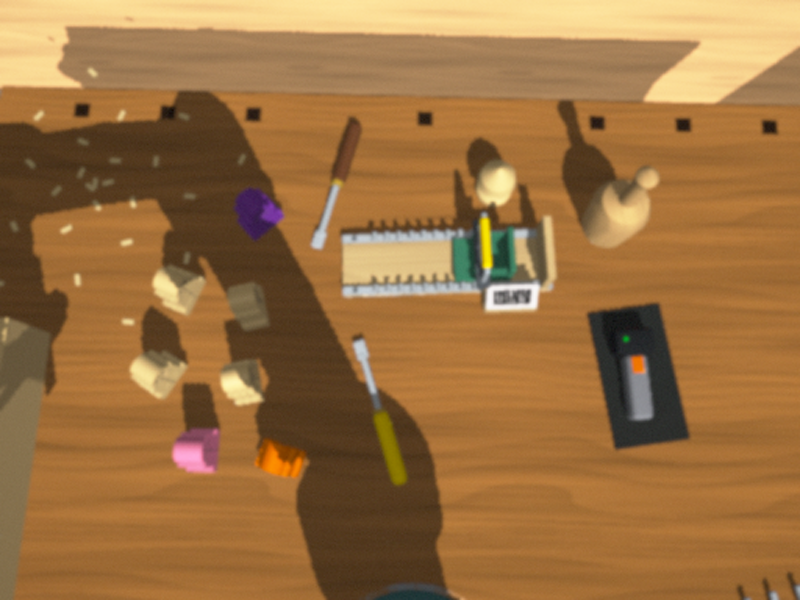

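The pictures show the rack with its fixed end at the right in the top view. There are four pale blanks, at about (180,288), (248,305), (158,372) and (242,382) in the 800x600 top view. The pink, orange and purple look-alikes are nearby. Next I'll measure positions with depth from both views.

```bash
python3 - <<'E'
from h import *
# orthographic maps 1px=1.25mm ; x 150..790 up, y 500..-500 left->right
out=[]
for n in('side','top'):
    p=cv2.imread(f'pics/{n}0.png'); d=np.load(f'pics/{n}0.npy'); W=cloud(n,d)
    b=W[...,2][(W[...,0]>200)&(W[...,0]<350)&(W[...,1]>-150)&(W[...,1]<100)]
    print(n,'bench z',np.nanpercentile(b,[5,50,95]))
    if n=='top': us=[(180,288),(248,305),(158,372),(242,382),(485,243),(512,297),(637,362),(548,252),(630,225),(497,185),(345,262)]
    else: us=[(290,200),(349,190),(298,240),(353,232),(458,320),(432,377),(410,492),(485,385),(545,430),(523,340),(408,290)]
    for u in us:
        c,r=int(u[0]*.64),int(u[1]*.64); print(u,np.nanmedian(W[r-1:r+2,c-1:c+2].reshape(-1,3),0).round(0))
# combined height scatter: points z>20
img=np.zeros((600,800,3),np.uint8)
for n in('side','top'):
    p=cv2.imread(f'pics/{n}0.png'); d=np.load(f'pics/{n}0.npy'); W=cloud(n,d).reshape(-1,3); C=p.reshape(-1,3)
    m=(W[:,2]>14)&(W[:,2]<260)
    for w,c in zip(W[m],C[m]):
        x=int((420-w[1])/1.05); y=int((760-w[0])/1.05)
        if 0<=x<799 and 0<=y<599: img[y:y+2,x:x+2]=(np.minimum(255,c*1.0) if n=='top' else np.minimum(255,c*.7+[60,0,0]))
cv2.imwrite('pics/ortho.png',img)
E
```

```text
side bench z [-2.22899811  1.4444131   8.04433557]
(290, 200) [448. 383.  89.]
(349, 190) [580. 368.  99.]
(298, 240) [434. 251.  86.]
(353, 232) [552. 253.  74.]
(458, 320) [649. -95. 123.]
(432, 377) [ 581. -147.   45.]
(410, 492) [ 467. -344.   39.]
(485, 385) [ 660. -200.   53.]
(545, 430) [ 695. -345.   95.]
(523, 340) [ 761. -139.   68.]
(408, 290) [627. 107.  13.]
top bench z [-2.93977223  0.68897485  5.88284159]
(180, 288) [569. 366.  91.]
(248, 305) [544. 262.  91.]
(158, 372) [439. 385.  95.]
(242, 382) [429. 262.  96.]
(485, 243) [643. -92. 125.]
(512, 297) [ 578. -144.   44.]
(637, 362) [ 483. -338.   41.]
(548, 252) [ 643. -194.   85.]
(630, 225) [ 680. -315.  112.]
(497, 185) [ 755. -118.   76.]
(345, 262) [640. 126.  11.]
```

View pics/ortho.png

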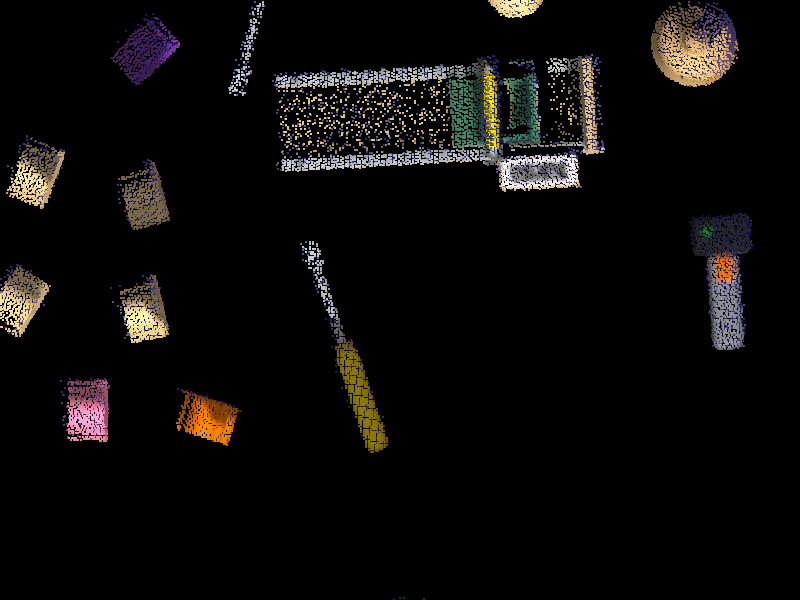

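```bash
cat >> h.py <<'E'
from scipy.optimize import least_squares
def box(P,c,h):
    q=np.abs(P-np.array(c))-np.array(h)
    return np.linalg.norm(np.maximum(q,0),axis=1)+np.minimum(q.max(1),0)
def blank_sdf(P):
    a=box(P,(0,0,13),(32,20,13)); b=box(P,(0,0,49.5),(25,20,23.5))
    q=np.stack([np.hypot(P[:,0],P[:,2]-80)-18,np.abs(P[:,1])-20],1)
    c=np.linalg.norm(np.maximum(q,0),axis=1)+np.minimum(q.max(1),0)
    return np.minimum(np.minimum(a,b),c)
def local(W,x,y,yaw):
    c,s=np.cos(yaw),np.sin(yaw); d=W-np.array([x,y,0]); return np.stack([c*d[:,0]+s*d[:,1],-s*d[:,0]+c*d[:,1],d[:,2]],1)
def fit(W,sdf,x0,dz=True):
    best=None
    for a in np.radians([-60,-20,20,60,90]) if len(x0)==2 else [x0[2]]:
        f=lambda v:sdf(local(W-[0,0,v[3]],*v[:3]))
        r=least_squares(f,[x0[0],x0[1],a,0],loss='soft_l1',f_scale=2,x_scale=[1,1,.02,1])
        if best is None or r.cost<best.cost: best=r
    return best.x,np.median(np.abs(best.fun)),len(W)
def allpts(f,names=('side','top')):
    return [cloud(n,np.load(f'pics/{n}{f}.npy')).reshape(-1,3) for n in names]
def near(W,x,y,r,z0=6,z1=130):
    m=(np.hypot(W[:,0]-x,W[:,1]-y)<r)&(W[:,2]>z0)&(W[:,2]<z1); return W[m]
E
cat > fit0.py <<'E'
from h import *
A=allpts('0')
for c in [(573,378),(553,265),(443,396),(435,264)]:
    for W in (A[0],A[1],np.vstack(A)):
        v,e,k=fit(near(W,*c,55),blank_sdf,c); print(c,v[:2].round(1),'yaw',np.degrees(v[2]).round(1),'dz',v[3].round(1),'err',e.round(2),k)
W=np.vstack(A)
def rack_sdf(P):
    f=[box(P,(sx*44,0,16),(6,170,16)) for sx in(-1,1)]
    f.append(box(P,(0,0,6),(50,170,6))); f.append(box(P,(0,-156,43),(50,6,43)))
    return np.min(f,0)
def rackpts(W):
    L=local(W,630,-31,.046); m=(np.abs(L[:,0])<60)&(L[:,1]<180)&(L[:,1]>-170)&(L[:,2]>5)&(L[:,2]<90)
    m&=((L[:,1]>15)&(L[:,2]<36))|(L[:,1]<-135)&(L[:,0]>-45)
    return W[m]
for X in (A[0],A[1],W):
    v,e,k=fit(rackpts(X),rack_sdf,(630,-31,.046)); print('rack',v[:2].round(1),v[2].round(4),v[3].round(1),e,k)
    # yellow bar & label
for n,X in zip(('side','top'),A):
    C=cv2.imread(f'pics/{n}0.png').reshape(-1,3).astype(int)
    m=(C[:,2]>150)&(C[:,1]>130)&(C[:,0]<90)&(X[:,2]>100)&(X[:,2]<140)
    print(n,'bar world mean',np.nanmean(X[m],0).round(1),'zmax',np.nanpercentile(X[m,2],95),m.sum(),'rack frame',local(X[m],*v[:3]).mean(0).round(1), np.percentile(local(X[m],*v[:3]),[3,97],axis=0).round(1).tolist())
E
python3 fit0.py
```

```text
(573, 378) [580.4 386.9] yaw -22.5 dz 1.7 err 1.5 346
(573, 378) [578.7 383.2] yaw -21.6 dz 0.1 err 0.72 688
(573, 378) [579.2 383.9] yaw -21.6 dz 0.4 err 1.17 1034
(553, 265) [557.4 274. ] yaw 15.2 dz 1.2 err 1.09 487
(553, 265) [555.5 270.5] yaw 15.3 dz 0.3 err 0.61 588
(553, 265) [555.9 272.3] yaw 15.5 dz 0.6 err 1.4 1075
(443, 396) [445.8 406.1] yaw -31.5 dz 2.1 err 1.52 414
(443, 396) [443.9 402.3] yaw -30.8 dz 0.3 err 0.68 706
(443, 396) [444.2 403.2] yaw -31.3 dz 0.7 err 1.19 1120
(435, 264) [438.  273.8] yaw 12.6 dz 1.7 err 1.3 495
(435, 264) [435.6 270.2] yaw 13.3 dz 0.3 err 0.55 612
(435, 264) [436.3 271.9] yaw 12.7 dz 0.7 err 1.37 1107
rack [634.4 -37.7] 0.0565 1.3 1.7989598112424154 1448
rack [639.4 -31.3] 0.053 0.2 1.5025466267898846 2954
rack [639.4 -34.1] 0.0397 0.5 1.872898695953058 4402
side bar world mean [643.7 -94.8 124.2] zmax 128.22273213415556 90 rack frame [  1.9 -60.8 124.2] [[-32.4, -65.4, 119.8], [36.8, -54.7, 128.8]]
top bar world mean [640.  -83.2 123.1] zmax 127.76223534432866 208 rack frame [ -1.4 -49.1 123.1] [[-118.6, -249.9, 109.1], [61.4, 251.5, 128.6]]
```

```bash
cat > fitr.py <<'E'
from h import *
A=allpts('0'); 
for n,X in zip(('side','top'),A):
    C=cv2.imread(f'pics/{n}0.png').reshape(-1,3).astype(int); sat=C.max(1)-C.min(1)
    L=local(X,637,-33,.05)
    res=[]
    for s in(-1,1):
        m=(np.abs(L[:,0]-s*44)<14)&(L[:,1]>10)&(L[:,1]<180)&(L[:,2]>14)&(L[:,2]<40)&(sat<40)
        y,x,z=L[m,1],L[m,0],L[m,2]
        k=np.polyfit(y,x,1); res.append(k); print(n,s,m.sum(),'slope',k.round(4),'x pct at y',np.percentile(x-k[0]*y,[3,50,97]).round(1),'y end',np.percentile(y,[0.5,98,99.5]).round(1),'z',np.percentile(z,[50,97]).round(1))
    m=(np.abs(L[:,0])<34)&(np.abs(L[:,1]+155)<14)&(L[:,2]>76)&(L[:,2]<95)
    print('plate top y',np.percentile(L[m,1],[3,25,50,75,97]).round(1),'x',np.polyfit(L[m,0],L[m,1],1))
    m=(np.abs(L[:,0])<60)&(L[:,1]<-135)&(L[:,1]>-175)&(L[:,2]>45)&(L[:,2]<95); print('plate x',np.percentile(L[m,0],[1,50,99]).round(1))
    m=(C[:,2]>110)&(C[:,1]>90)&(C[:,0]<90)&(L[:,2]>105)&(L[:,2]<140)&(abs(L[:,0])<60)&(abs(L[:,1])<90)
    print('bar L',np.percentile(L[m],[3,50,97],axis=0).round(1).tolist(),np.polyfit(L[m,0],L[m,1],1).round(3))
    m=(L[:,0]<-50)&(L[:,0]>-110)&(L[:,1]<-30)&(L[:,1]>-160)&(L[:,2]>22)
    print('label L',np.percentile(L[m],[2,50,98],axis=0).round(1).tolist())
E
python3 fitr.py
```

```text
side -1 176 slope [-5.00000e-04 -4.11136e+01] x pct at y [-46.8 -41.8 -33.5] y end [ 12.6 158.6 163.6] z [23.  34.7]
side 1 162 slope [1.80000e-03 4.64181e+01] x pct at y [40.7 45.4 54.2] y end [ 21.5 160.9 163.1] z [22.9 35.2]
plate top y [-168.8 -167.9 -164.6 -161.  -156.4] x [ 8.14779812e-04 -1.63988675e+02]
plate x [-55.5   0.   55.1]
bar L [[-30.7, -67.3, 117.3], [3.3, -63.1, 123.9], [41.0, -55.9, 128.4]] [ 2.0000e-02 -6.2568e+01]
label L [[-76.3, -147.2, 22.9], [-62.5, -109.9, 40.7], [-50.3, -67.6, 59.4]]
top -1 334 slope [-5.50000e-03 -4.15067e+01] x pct at y [-47.6 -41.9 -32.7] y end [ 11.6 156.1 158.6] z [21.  33.3]
top 1 318 slope [-1.24000e-02  4.63349e+01] x pct at y [40.6 46.3 53. ] y end [ 11.4 158.1 160.8] z [21.  33.6]
plate top y [-168.5 -165.8 -162.9 -160.3 -158.8] x [ 8.48255241e-03 -1.63148705e+02]
plate x [-57.9  -2.8  53.4]
bar L [[-32.6, -68.5, 119.4], [3.2, -61.6, 123.8], [40.2, -55.9, 127.5]] [ 6.0000e-03 -6.1982e+01]
label L [[-77.8, -148.5, 23.6], [-63.4, -108.5, 41.6], [-50.7, -67.2, 61.4]]
```

```bash
cat >> h.py <<'E'
RK=(639.9,-40.6,.053)
def rk(x,y,v=RK): c,s=np.cos(v[2]),np.sin(v[2]); return v[0]+c*x-s*y, v[1]+s*x+c*y
def go(x,y,z,yaw):
    """turn about tool z (deg) first, then shift in tool axes (mm)"""
    s=env.read_state(); M=R.from_rotvec(s['tool_rot']).as_matrix(); p=s['tcp_pos']
    th=np.degrees(np.arctan2(M[1,0],M[0,0])); d=(yaw-th+180)%360-180
    # half-turn symmetric grasp
    N=R.from_euler('z',d,degrees=True).as_matrix()@M
    print('t%.1f'%s['t'],'tcp',p.round(1),'yaw %.1f'%th,'tilt',M[:,2].round(3),'grip %.1f'%s['grip_width'],'F',s['contact_force'].round(1),'q7 %.2f'%s['qpos'][6])
    print('  turn az',round(-d,1),' shift mm',(N.T@(np.array([x,y,z])-p)).round(1))
E
python3 - <<'E'
from h import *
x,y=rk(0,-54); print(x,y); go(x,y,200,93)
E
```

```text
642.7606602951754 -94.52417475192001
t0.1 tcp [234.5 579.  204.9] yaw 68.0 tilt [-0.    -0.001 -1.   ] grip 93.8 F [ 0.1 -1.   0.4] q7 -0.05
  turn az -25.0  shift mm [-693.9  372.4    5.7]
```

arm_command([
  [0, 0, 0, 0, 0, -8.33, 0.5],
  [0, 0, 0, 0, 0, -8.33, 0.5],
  [0, 0, 0, 0, 0, -8.34, 0.5],
  [-0.04, 0.021, 0, 0, 0, 0, 0.5],
  [-0.04, 0.021, 0, 0, 0, 0, 0.5],
  [-0.04, 0.021, 0, 0, 0, 0, 0.5],
  [-0.04, 0.021, 0, 0, 0, 0, 0.5],
  [-0.04, 0.021, 0, 0, 0, 0, 0.5],
])

```text
t: 0.9
tcp_pos: [350.3, 383.2, 205.3]
tool_rot: [2.163, 2.278, -0.0]
contact_force: [0.5, 0.5, -0.2]
grip_width: 47.1
```

arm_command([
  [-0.04, 0.021, 0, 0, 0, 0, 0.5],
  [-0.04, 0.021, 0, 0, 0, 0, 0.5],
  [-0.04, 0.021, 0, 0, 0, 0, 0.5],
  [-0.04, 0.021, 0, 0, 0, 0, 0.5],
  [-0.04, 0.021, 0, 0, 0, 0, 0.5],
  [-0.04, 0.021, 0, 0, 0, 0, 0.5],
  [-0.04, 0.021, 0, 0, 0, 0, 0.5],
  [0, 0, 0, 0, 0, 0, 0.5],
])

```text
t: 1.7
tcp_pos: [513.0, 107.2, 205.3]
tool_rot: [2.17, 2.269, -0.002]
contact_force: [-0.5, 0.1, -0.2]
grip_width: 47.0
```

```bash
python3 -c "
from h import *
x,y=rk(0,-54); go(x,y,200,93)"
```

```text
t1.7 tcp [513.  107.2 205.3] yaw 92.5 tilt [ 0.001 -0.002 -1.   ] grip 47.0 F [-0.5  0.1 -0.2] q7 1.40
  turn az -0.5  shift mm [-208.3  119.     5.8]
```

arm_command([
  [0, 0, 0, 0, 0, -0.5, 0.5],
  [-0.036, 0.02, 0, 0, 0, 0, 0.5],
  [-0.036, 0.02, 0, 0, 0, 0, 0.5],
  [-0.036, 0.02, 0, 0, 0, 0, 0.5],
  [-0.035, 0.02, 0.001, 0, 0, 0, 0.5],
  [-0.035, 0.02, 0.002, 0, 0, 0, 0.5],
  [-0.03, 0.019, 0.003, 0, 0, 0, 0.5],
  [0, 0, 0, 0, 0, 0, 0.5],
])

```text
t: 2.5
tcp_pos: [643.1, -90.5, 198.4]
tool_rot: [2.156, 2.284, -0.003]
contact_force: [-0.8, 0.2, -0.7]
grip_width: 46.8
```

```bash
python3 - <<'E'
from h import *
x,y=rk(0,-54); go(x,y,101,93)
for n in('side','top'): snap(n,n+'1')
# crops side-by-side
a=cv2.imread('pics/side1.png')[170:280,220:360]; b=cv2.imread('pics/top1.png')[110:220,200:400]
cv2.imwrite('pics/c1.png',np.vstack([cv2.resize(a,(700,550))[:300],cv2.resize(b,(700,300))]))
E
```

```text
t2.5 tcp [643.1 -90.5 198.4] yaw 93.3 tilt [-0.001 -0.001 -1.   ] grip 46.8 F [-0.8  0.2 -0.7] q7 1.83
  turn az 0.3  shift mm [-3.8 -0.5 97.4]
```

View pics/c1.png

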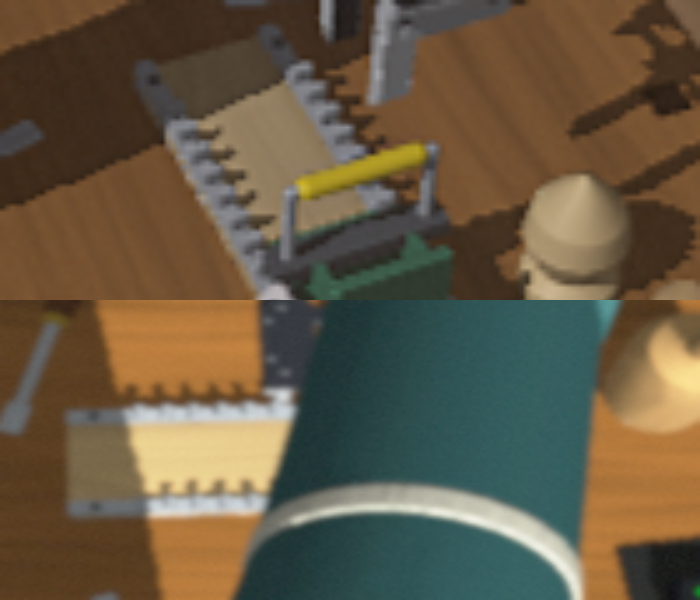

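The side view shows the gripper above the bar, slightly to its far side as expected from its height. Descend and pinch.

arm_command([
  [-0.004, 0, 0.02, 0, 0, 0, 0.5],
  [0, 0, 0.02, 0, 0, 0, 0.5],
  [0, 0, 0.02, 0, 0, 0, 0.5],
  [0, 0, 0.02, 0, 0, 0, 0.5],
  [0, 0, 0.017, 0, 0, 0, 0.5],
  [0, 0, 0, 0, 0, 0, 0.5],
  [0, 0, 0, 0, 0, 0, 0.05],
  [0, 0, 0, 0, 0, 0, 0.0],
], grip_force=20)

```text
t: 3.4
tcp_pos: [643.1, -90.8, 103.8]
tool_rot: [2.152, 2.288, 0.002]
contact_force: [-0.3, 0.1, 0.1]
grip_width: 34.4
```

arm_command([
  [0, 0, 0, 0, 0, 0, 0],
  [0, 0, 0, 0, 0, 0, 0],
  [0, 0, 0, 0, 0, 0, 0],
  [0, 0, 0, 0, 0, 0, 0],
  [0, 0, 0, 0, 0, 0, 0],
  [0, 0, 0, 0, 0, 0, 0],
  [0, 0, 0, 0, 0, 0, 0],
  [0, 0, 0, 0, 0, 0, 0],
], grip_force=45)

```text
t: 4.2
tcp_pos: [642.8, -91.6, 102.9]
tool_rot: [2.153, 2.287, 0.001]
contact_force: [0.2, 0.5, 6.2]
grip_width: 12.6
```

arm_command([
  [0, 0, -0.004, 0, 0, 0, 0],
  [0, 0, -0.004, 0, 0, 0, 0],
  [0, 0, -0.004, 0, 0, 0, 0],
  [0, 0, -0.004, 0, 0, 0, 0],
  [0, 0, -0.003, 0, 0, 0, 0],
  [0, 0, 0, 0, 0, 0, 0],
  [0, 0, 0, 0, 0, 0, 0],
  [0, 0, 0, 0, 0, 0, 0],
])

```text
t: 5.0
tcp_pos: [642.5, -91.4, 121.1]
tool_rot: [-2.153, -2.287, 0.0]
contact_force: [5.7, 0.6, -10.7]
grip_width: 12.9
```

arm_command([
  [0.01, 0, 0, 0, 0, 0, 0],
  [0.02, 0, 0, 0, 0, 0, 0],
  [0.025, 0, 0, 0, 0, 0, 0],
  [0.025, 0, 0, 0, 0, 0, 0],
  [0.025, 0, 0, 0, 0, 0, 0],
  [0.025, 0, 0, 0, 0, 0, 0],
  [0.02, 0, 0, 0, 0, 0, 0],
  [0.01, 0, 0, 0, 0, 0, 0],
])

```text
t: 5.8
tcp_pos: [632.9, 70.3, 121.2]
tool_rot: [2.151, 2.289, 0.001]
contact_force: [6.9, -1.2, -10.7]
grip_width: 12.8
```

arm_command([
  [0, 0, 0, 0, 0, 0, 0],
  [0, 0, 0, 0, 0, 0, 0],
  [0, 0, 0.004, 0, 0, 0, 0],
  [0, 0, 0.004, 0, 0, 0, 0],
  [0, 0, 0.004, 0, 0, 0, 0],
  [0, 0, 0.004, 0, 0, 0, 0],
  [0, 0, 0.002, 0, 0, 0, 0],
  [0, 0, 0, 0, 0, 0, 0],
])

```text
t: 6.6
tcp_pos: [633.1, 68.0, 103.2]
tool_rot: [2.153, 2.287, 0.0]
contact_force: [6.1, 0.1, -7.6]
grip_width: 12.6
```

arm_command([
  [0, 0, 0, 0, 0, 0, 0.5],
  [0, 0, 0, 0, 0, 0, 0.5],
  [0, 0, 0, 0, 0, 0, 0.5],
  [0, 0, 0, 0, 0, 0, 0.6],
  [0, 0, -0.02, 0, 0, 0, 0.6],
  [0, 0, -0.025, 0, 0, 0, 0.6],
  [0, 0, -0.03, 0, 0, 0, 0.7],
  [0, 0, -0.03, 0, 0, 0, 0.75],
])

```text
t: 7.4
tcp_pos: [632.7, 68.1, 209.6]
tool_rot: [-2.153, -2.287, 0.001]
contact_force: [0.6, 0.1, 0.0]
grip_width: 68.6
```

```bash
python3 -c "
from h import *
go(556.4,272,200,15.3)"
```

```text
t7.4 tcp [632.7  68.1 209.6] yaw 93.5 tilt [-0. -0. -1.] grip 68.6 F [0.6 0.1 0. ] q7 1.58
  turn az 78.2  shift mm [ -19.7 -216.8    9.7]
```

arm_command([
  [0, 0, 0, 0, 0, 8.5, 0.75],
  [0, 0, 0, 0, 0, 8.5, 0.75],
  [0, 0, 0, 0, 0, 8.5, 0.75],
  [0, 0, 0, 0, 0, 8.5, 0.75],
  [0, 0, 0, 0, 0, 8.5, 0.75],
  [0, 0, 0, 0, 0, 8.5, 0.75],
  [0, 0, 0, 0, 0, 8.5, 0.75],
  [0, 0, 0, 0, 0, 8.5, 0.75],
])

```text
t: 8.2
tcp_pos: [632.8, 68.2, 208.6]
tool_rot: [-3.066, -0.683, 0.0]
contact_force: [-0.3, 0.1, -0.1]
grip_width: 70.8
```

arm_command([
  [0, 0, 0, 0, 0, 8.5, 0.75],
  [0, 0, 0, 0, 0, 1.7, 0.75],
  [-0.004, -0.043, 0.002, 0, 0, 0, 0.75],
  [-0.004, -0.043, 0.002, 0, 0, 0, 0.75],
  [-0.004, -0.043, 0.002, 0, 0, 0, 0.75],
  [-0.004, -0.043, 0.002, 0, 0, 0, 0.75],
  [-0.0037, -0.0448, 0.0017, 0, 0, 0, 0.75],
  [0, 0, 0, 0, 0, 0, 0.75],
])

```text
t: 9.0
tcp_pos: [553.9, 278.8, 198.2]
tool_rot: [-3.109, -0.435, 0.002]
contact_force: [0.0, -0.1, -0.5]
grip_width: 70.8
```

```bash
python3 -c "
from h import *
go(556.4,272,33,15.3)
snap('top','top2');p,d=snap('side','side2')
cv2.imwrite('pics/c2.png',cv2.resize(p[60:210,100:300],(800,600)))"
```

```text
t9.0 tcp [553.9 278.8 198.2] yaw 15.9 tilt [-0.002  0.002 -1.   ] grip 70.8 F [ 0.  -0.1 -0.5] q7 -0.04
  turn az 0.6  shift mm [  0.8   7.6 165.2]
```

View pics/c2.png

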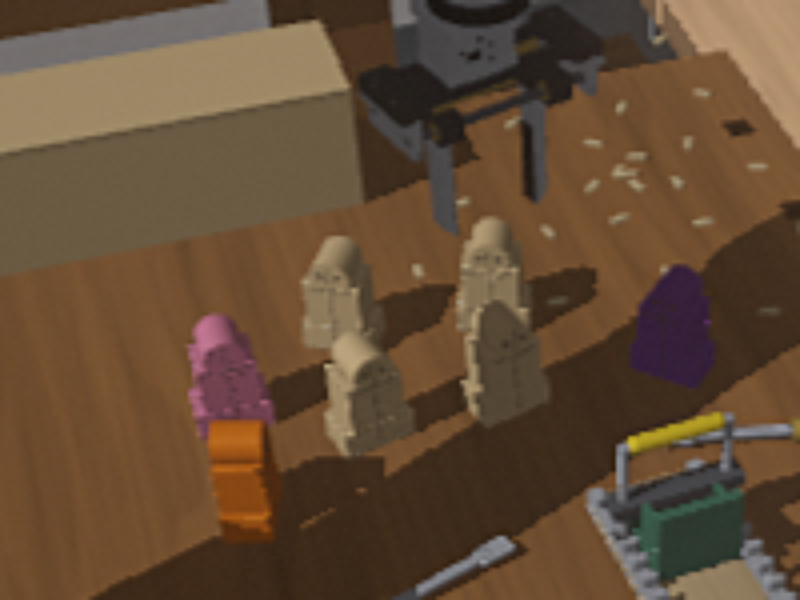

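```bash
python3 - <<'E'
from h import *
p=cv2.imread('pics/side2.png')[100:180,140:290]; q=cv2.imread('pics/top0.png')[110:300,70:210]
p=cv2.convertScaleAbs(cv2.resize(p,(800,427),interpolation=cv2.INTER_CUBIC),alpha=1.6)
cv2.imwrite('pics/c3.png',p)
A=allpts('0')
for c in [(579,385),(556,272),(445,404),(436,272)]:
    W=np.vstack(A); W=near(W,*c,45)
    v,_,_=fit(W,blank_sdf,c); L=local(W,*v[:3]); 
    for a,b in((20,30),(40,50),(60,70),(76,84),(86,92),(92,97),(97,104)):
        m=(L[:,2]>a)&(L[:,2]<b); print(a,b,m.sum(),'x',np.percentile(L[m,0],[3,97]).round(0) if m.any() else '','y',np.percentile(L[m,1],[3,97]).round(0) if m.any() else '',end=' | ')
    print()
E
```

```text
20 30 123 x [-32.  32.] y [-22.  18.] | 40 50 68 x [-25.  25.] y [-22.  -7.] | 60 70 68 x [-25.  25.] y [-22.   3.] | 76 84 63 x [-21.  23.] y [-23.  17.] | 86 92 84 x [-17.  17.] y [-21.  21.] | 92 97 147 x [-14.  13.] y [-21.  20.] | 97 104 107 x [-11.  10.] y [-20.  17.] | 
20 30 139 x [-34.  29.] y [-22.  17.] | 40 50 81 x [-27.  23.] y [-22.  16.] | 60 70 78 x [-26.  24.] y [-22.  14.] | 76 84 57 x [-23.  19.] y [-22.  14.] | 86 92 85 x [-18.  16.] y [-22.  17.] | 92 97 143 x [-15.  13.] y [-20.  20.] | 97 104 124 x [-11.  10.] y [-21.  17.] | 
20 30 144 x [-31.  32.] y [-22.  18.] | 40 50 75 x [-24.  26.] y [-22.  11.] | 60 70 77 x [-22.  26.] y [-22.  15.] | 76 84 57 x [-22.  25.] y [-21.  18.] | 86 92 88 x [-16.  18.] y [-22.  19.] | 92 97 163 x [-14.  14.] y [-21.  19.] | 97 104 115 x [-9. 10.] y [-22.  18.] | 
20 30 143 x [-33.  31.] y [-22.  17.] | 40 50 67 x [-26.  23.] y [-22.  17.] | 60 70 76 x [-26.  25.] y [-22.  17.] | 76 84 54 x [-23.  20.] y [-22.  15.] | 86 92 82 x [-18.  16.] y [-22.  17.] | 92 97 156 x [-14.  14.] y [-21.  19.] | 97 104 125 x [-11.   9.] y [-20.  17.] |
```

View pics/c3.png

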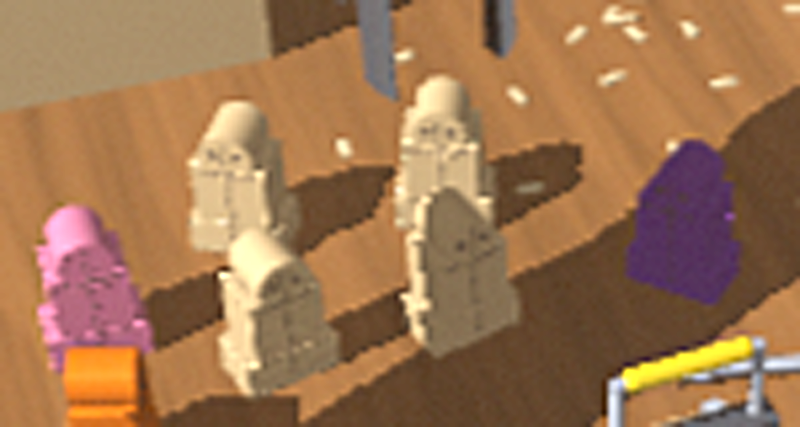

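All four pale blanks match the same profile in depth; the pointed look of the right front one is only shadow. Now pick it.

arm_command([
  [0.001, 0.0076, 0.03, 0, 0, 0.6, 0.75],
  [0, 0, 0.04, 0, 0, 0, 0.75],
  [0, 0, 0.04, 0, 0, 0, 0.75],
  [0, 0, 0.03, 0, 0, 0, 0.75],
  [0, 0, 0.017, 0, 0, 0, 0.75],
  [0, 0, 0.008, 0, 0, 0, 0.75],
  [0, 0, 0, 0, 0, 0, 0.75],
  [0, 0, 0, 0, 0, 0, 0.5],
], grip_force=15)

```text
t: 9.9
tcp_pos: [560.7, 265.1, 35.1]
tool_rot: [-3.115, -0.401, -0.003]
contact_force: [0.2, -0.4, 0.1]
grip_width: 66.0
```

arm_command([
  [0, 0, 0, 0, 0, 0, 0.3],
  [0, 0, 0, 0, 0, 0, 0.3],
  [0, 0, 0, 0, 0, 0, 0.3],
  [0, 0, 0, 0, 0, 0, 0.3],
  [0, 0, 0, 0, 0, 0, 0.3],
  [0, 0, -0.01, 0, 0, 0, 0.3],
  [0, 0, -0.02, 0, 0, 0, 0.3],
  [0, 0, 0, 0, 0, 0, 0.3],
])

```text
t: 10.7
tcp_pos: [561.1, 265.6, 66.5]
tool_rot: [-3.115, -0.4, -0.005]
contact_force: [0.4, 0.3, -1.9]
grip_width: 49.9
```

```bash
python3 -c "
from h import *
x,y=rk(0,-125,(640,-39,.056));print(x,y)
go(x,y,220,3.1)
"
```

```text
646.9963419069694 -163.8040512159793
t10.7 tcp [561.1 265.6  66.5] yaw 14.7 tilt [ 0.003  0.002 -1.   ] grip 49.9 F [ 0.4  0.3 -1.9] q7 0.03
  turn az 11.6  shift mm [  63.   433.3 -153.7]
```

arm_command([
  [0, 0, -0.025, 0, 0, 0, 0.3],
  [0, 0, -0.04, 0, 0, 0, 0.3],
  [0, 0, -0.04, 0, 0, 0, 0.3],
  [0, 0, -0.03, 0, 0, 5.8, 0.3],
  [0, 0, 0, 0, 0, 5.8, 0.3],
  [0, 0, 0, 0, 0, 0, 0.3],
  [0.004, 0.03, 0, 0, 0, 0, 0.3],
  [0.006, 0.04, 0, 0, 0, 0, 0.3],
])

```text
t: 11.5
tcp_pos: [572.6, 196.8, 197.5]
tool_rot: [3.14, 0.095, -0.003]
contact_force: [2.2, -0.9, -1.1]
grip_width: 49.7
```

arm_command([
  [0.0065, 0.046, 0, 0, 0, 0, 0.3],
  [0.0065, 0.046, 0, 0, 0, 0, 0.3],
  [0.0065, 0.046, 0, 0, 0, 0, 0.3],
  [0.0065, 0.046, 0, 0, 0, 0, 0.3],
  [0.0065, 0.046, 0, 0, 0, 0, 0.3],
  [0.0065, 0.046, 0, 0, 0, 0, 0.3],
  [0.0065, 0.046, 0, 0, 0, 0, 0.3],
  [0.0065, 0.04, 0, 0, 0, 0, 0.3],
])

```text
t: 12.3
tcp_pos: [644.2, -165.4, 197.7]
tool_rot: [3.14, 0.088, -0.002]
contact_force: [0.4, 0.5, -1.0]
grip_width: 50.1
```

arm_command([
  [0, 0.008, 0, 0, 0, 0, 0.3],
  [0, 0, 0, 0, 0, 0, 0.3],
  [0, 0, 0, 0, 0, 0, 0.3],
  [0, 0, 0, 0, 0, 0, 0.3],
  [0, 0, 0, 0, 0, 0, 0.3],
  [0, 0, 0, 0, 0, 0, 0.3],
  [0, 0, 0, 0, 0, 0, 0.3],
  [0, 0, 0, 0, 0, 0, 0.3],
])

```text
t: 13.1
tcp_pos: [645.2, -170.8, 198.9]
tool_rot: [3.14, 0.084, 0.0]
contact_force: [-0.3, -0.1, -1.2]
grip_width: 49.8
```

```bash
python3 -c "
from h import *
x,y=rk(0,-132,(640,-39,.056));print(x,y)
go(x,y,47,3.1)
p,d=snap('side','side3')
cv2.imwrite('pics/c4.png',cv2.resize(p[130:290,220:400],(800,711))[:600])
"
```

```text
647.3881370537597 -170.79307808407415
t13.1 tcp [ 645.2 -170.8  198.9] yaw 3.1 tilt [ 0. -0. -1.] grip 49.8 F [-0.3 -0.1 -1.2] q7 0.53
  turn az -0.0  shift mm [2.200e+00 1.000e-01 1.519e+02]
```

View pics/c4.png

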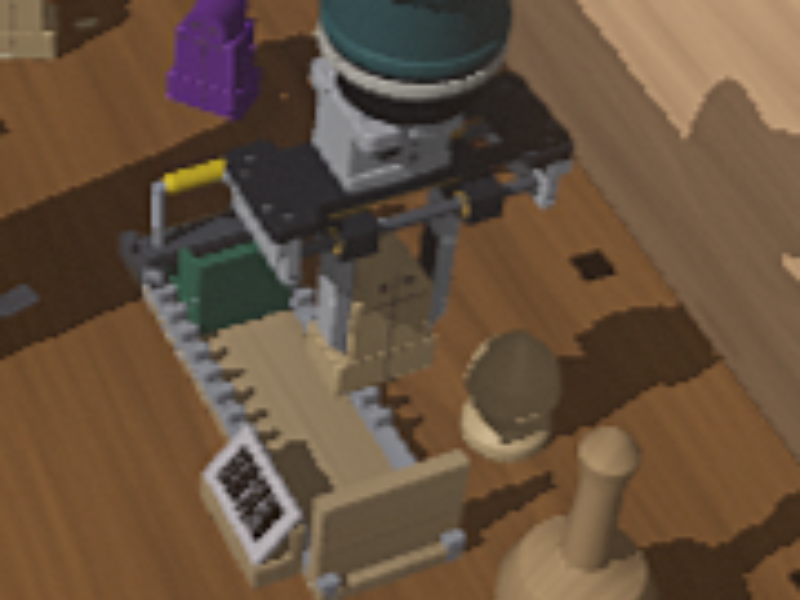

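```bash
python3 - <<'E'
from h import *
W=allpts('3',('side',))[0]
for r in(34,38):
    P=near(W,645,-164,r,160,265)-[0,0,164]
    P=P[P[:,1]<-165]  # front-facing
    f=lambda v:blank_sdf(local(P,v[0],v[1],.054))
    r_=least_squares(f,[645,-164],loss='soft_l1',f_scale=2); print(r_.x,len(P),np.median(abs(r_.fun)))
C=cv2.imread('pics/side3.png').reshape(-1,3).astype(int)
L=local(W,640,-39,.054)
m=(np.abs(L[:,0])<60)&(L[:,1]<-135)&(L[:,1]>-185)&(L[:,2]>60)&(L[:,2]<95)
print('plate',np.percentile(L[m],[1,5,50,95,99],axis=0).round(1).tolist())
m=(np.abs(L[:,0])<30)&(L[:,2]>20)&(L[:,2]<90)&(L[:,1]<-140)&(L[:,1]>-190); print(np.polyfit(L[m,0],L[m,1],1), np.histogram(L[m,1],bins=np.arange(-176,-140,3)))
m=(C[:,1]>C[:,2]+15)&(abs(L[:,0])<60)&(L[:,1]>20)&(L[:,1]<90)&(L[:,2]>40)
print('jaw green',np.percentile(L[m],[2,50,98],axis=0).round(1).tolist())
m=(abs(abs(L[:,0])-44)<16)&(L[:,1]>-60)&(L[:,1]<50)&(L[:,2]>16)&(L[:,2]<38)&(C.max(1)-C.min(1)<40)
for s in(-1,1):
    k=m&(L[:,0]*s>0); print(s,k.sum(),np.percentile(L[k,0],[3,50,97]).round(1))
E
```

```text
[ 645.16883091 -161.73666973] 625 1.068927499313311
[ 644.38286808 -161.78439522] 709 1.1461767807905368
plate [[-47.5, -164.7, 60.4], [-45.3, -163.5, 62.4], [0.5, -160.9, 81.8], [47.6, -151.1, 89.3], [51.7, -148.6, 90.8]]
[ 1.08482864e-02 -1.60723207e+02] (array([  0,   0,   0,  14, 205,  84,  16,  19,   9,   2,   0]), array([-176, -173, -170, -167, -164, -161, -158, -155, -152, -149, -146,
       -143]))
jaw green [[-34.3, 55.9, 40.9], [-29.0, 61.1, 77.3], [10.5, 86.9, 88.2]]
-1 115 [-48.3 -43.4 -34.9]
1 45 [38.8 42.8 53.4]
```

arm_command([
  [0.0022, 0, 0.02, 0, 0, 0, 0.3],
  [0, 0, 0.03, 0, 0, 0, 0.3],
  [0, 0, 0.03, 0, 0, 0, 0.3],
  [0, 0, 0.03, 0, 0, 0, 0.3],
  [0, 0, 0.02, 0, 0, 0, 0.3],
  [0, 0, 0.015, 0, 0, 0, 0.3],
  [0, 0, 0, 0, 0, 0, 0.3],
  [0, 0, 0, 0, 0, 0, 0.3],
])

```text
t: 13.95
tcp_pos: [647.7, -171.2, 54.5]
tool_rot: [3.14, 0.084, 0.001]
contact_force: [0.2, -0.3, -0.7]
grip_width: 49.8
```

arm_command([
  [0, 0, 0.002, 0, 0, 0, 0.3],
  [0, 0, 0.002, 0, 0, 0, 0.3],
  [0, 0, 0.001, 0, 0, 0, 0.3],
  [0, 0, 0.001, 0, 0, 0, 0.3],
  [0, 0, 0, 0, 0, 0, 0.3],
  [0, 0, 0, 0, 0, 0, 0.3],
  [0, 0, 0, 0, 0, 0, 0.3],
  [0, 0, 0, 0, 0, 0, 0.3],
])

```text
t: 14.75
tcp_pos: [647.4, -170.9, 47.8]
tool_rot: [3.14, 0.084, -0.0]
contact_force: [0.2, 0.7, -0.8]
grip_width: 50.2
```

arm_command([
  [0, 0, 0.001, 0, 0, 0, 0.3],
  [0, 0, 0, 0, 0, 0, 0.3],
  [0, 0, 0, 0, 0, 0, 0.3],
  [0, 0, 0, 0, 0, 0, 0.6],
  [0, 0, 0, 0, 0, 0, 0.7],
  [0, 0, 0, 0, 0, 0, 0.75],
  [0, 0, 0, 0, 0, 0, 0.75],
  [0, 0, 0, 0, 0, 0, 0.75],
])

```text
t: 15.55
tcp_pos: [647.5, -170.9, 46.9]
tool_rot: [3.14, 0.084, 0.001]
contact_force: [0.9, -1.2, 0.9]
grip_width: 70.2
```

arm_command([
  [0, 0, -0.01, 0, 0, 0, 0.75],
  [0, 0, -0.02, 0, 0, 0, 0.75],
  [0, 0, -0.03, 0, 0, 0, 0.75],
  [0, 0, -0.04, 0, 0, 0, 0.75],
  [0, 0, -0.04, 0, 0, 0, 0.75],
  [0, 0, -0.012, 0, 0, 0, 0.75],
  [0, 0, 0, 0, 0, 0, 0.75],
  [0, 0, 0, 0, 0, 0, 0.75],
])

```text
t: 16.35
tcp_pos: [647.0, -170.6, 198.0]
tool_rot: [-3.14, -0.084, 0.001]
contact_force: [0.0, 0.1, -0.1]
grip_width: 70.1
```

```bash
cat > chk.py <<'E'
from h import *
import sys
f=sys.argv[1]; p,d=snap('side','side'+f); W=cloud('side',d).reshape(-1,3)
for y0 in map(float,sys.argv[2:]):
    x,y=rk(0,y0,(640.5,-39,.054)); P=near(W,x,y,42,30,125)-[0,0,12]
    r=least_squares(lambda v:blank_sdf(local(P-[0,0,v[3]],*v[:3])),[x,y,.054,0],loss='soft_l1',f_scale=2,x_scale=[1,1,.02,1])
    print('blank rack xy',local(np.array([[r.x[0],r.x[1],0]]),640.5,-39,.054)[0][:2].round(1),'yaw rel',np.degrees(r.x[2]-.054).round(1),'dz',r.x[3].round(1),np.median(abs(r.fun)).round(2),len(P))
E
python3 chk.py 4 -123; python3 -c "
from h import *
go(436.7,272,200,13)"
```

```text
blank rack xy [  -3.8 -137.4] yaw rel -15.0 dz 0.7 2.78 551
t16.4 tcp [ 646.8 -170.5  197.5] yaw 3.1 tilt [-0.002  0.    -1.   ] grip 70.5 F [ 0.6  0.1 -1. ] q7 0.53
  turn az -9.9  shift mm [-105.1 -478.5   -2.1]
```

arm_command([
  [0, 0, 0, 0, 0, -5, 0.75],
  [0, 0, 0, 0, 0, -4.9, 0.75],
  [0, 0, 0, 0, 0, 0, 0.75],
  [-0.0095, -0.0435, 0, 0, 0, 0, 0.75],
  [-0.0095, -0.0435, 0, 0, 0, 0, 0.75],
  [-0.0095, -0.0435, 0, 0, 0, 0, 0.75],
  [-0.0095, -0.0435, 0, 0, 0, 0, 0.75],
  [-0.0095, -0.0435, 0, 0, 0, 0, 0.75],
])

```text
t: 17.2
tcp_pos: [550.9, 31.9, 198.0]
tool_rot: [3.122, 0.35, -0.002]
contact_force: [0.3, 0.6, -0.6]
grip_width: 70.7
```

arm_command([
  [-0.0095, -0.0435, 0, 0, 0, 0, 0.75],
  [-0.0095, -0.0435, 0, 0, 0, 0, 0.75],
  [-0.0095, -0.0435, 0, 0, 0, 0, 0.75],
  [-0.0095, -0.0435, 0, 0, 0, 0, 0.75],
  [-0.0095, -0.0435, 0, 0, 0, 0, 0.75],
  [-0.0101, -0.0435, 0, 0, 0, 0, 0.75],
  [0, 0, 0, 0, 0, 0, 0.75],
  [0, 0, 0, 0, 0, 0, 0.75],
])

```text
t: 18.0
tcp_pos: [437.0, 272.3, 198.1]
tool_rot: [3.121, 0.354, -0.002]
contact_force: [0.3, -0.2, -0.5]
grip_width: 70.8
```

arm_command([
  [0, 0, 0.03, 0, 0, 0, 0.75],
  [0, 0, 0.03, 0, 0, 0, 0.75],
  [0, 0, 0, 0, 0, 0, 0.75],
  [0, 0, 0, 0, 0, 0, 0.75],
  [0, 0, 0, 0, 0, 0, 0.75],
  [0, 0, 0, 0, 0, 0, 0.75],
  [0, 0, 0, 0, 0, 0, 0.75],
  [0, 0, 0, 0, 0, 0, 0.75],
])

```text
t: 18.8
tcp_pos: [437.8, 272.0, 139.2]
tool_rot: [-3.121, -0.354, -0.001]
contact_force: [-0.1, -0.5, 0.0]
grip_width: 70.1
```

```bash
python3 - <<'E'
from h import *
go(436.7,272,34,13)
p,d=snap('side','side5'); W=cloud('side',d).reshape(-1,3)
for c in [(437,273),(445,405),(579,386)]:
    P=near(W,*c,50,6,100); print(c,fit(P,blank_sdf,(*c,{437:.22,445:-.55,579:-.38}[c[0]])))
E
```

```text
t18.8 tcp [437.8 272.  139.2] yaw 13.0 tilt [ 0.  0. -1.] grip 70.1 F [-0.1 -0.5  0. ] q7 -0.22
  turn az -0.0  shift mm [ -1.2  -0.2 105.2]
(437, 273) (array([4.37612998e+02, 2.74234850e+02, 2.41147939e-01, 1.25879980e+00]), np.float64(1.2024582985793302), 484)
(445, 405) (array([446.20536263, 406.32715797,  -0.54387934,   1.58550982]), np.float64(1.3090179723129491), 364)
(579, 386) (array([ 5.80861443e+02,  3.86273244e+02, -3.72204550e-01,  1.01523032e+00]), np.float64(1.6315505317651287), 405)
```

Good alignment; descend and grip.

arm_command([
  [-0.001, 0, 0.03, 0, 0, 0, 0.75],
  [0, 0, 0.03, 0, 0, 0, 0.75],
  [0, 0, 0.025, 0, 0, 0, 0.75],
  [0, 0, 0.015, 0, 0, 0, 0.75],
  [0, 0, 0.005, 0, 0, 0, 0.75],
  [0, 0, 0, 0, 0, 0, 0.75],
  [0, 0, 0, 0, 0, 0, 0.5],
  [0, 0, 0, 0, 0, 0, 0.3],
])

```text
t: 19.65
tcp_pos: [437.2, 272.0, 34.7]
tool_rot: [-3.121, -0.354, -0.002]
contact_force: [-0.2, -0.9, 0.4]
grip_width: 57.6
```

arm_command([
  [0, 0, 0, 0, 0, 0, 0.3],
  [0, 0, 0, 0, 0, 0, 0.3],
  [0, 0, 0, 0, 0, 0, 0.3],
  [0, 0, 0, 0, 0, 0, 0.3],
  [0, 0, -0.02, 0, 0, 0, 0.3],
  [0, 0, -0.04, 0, 0, 0, 0.3],
  [0, 0, -0.05, 0, 0, 0, 0.3],
  [0, 0, -0.05, 0, 0, 0, 0.3],
])

```text
t: 20.45
tcp_pos: [436.3, 271.1, 195.6]
tool_rot: [3.121, 0.354, -0.001]
contact_force: [-0.1, 1.1, -0.1]
grip_width: 50.0
```

```bash
python3 -c "
from h import *
x,y=rk(0,-81,(640.3,-39,.054));print(x,y)
go(x,y,200,3.1)
"
```

```text
644.6718745459149 -119.88193069502472
t20.4 tcp [436.3 271.1 195.6] yaw 12.9 tilt [-0.    -0.001 -1.   ] grip 50.0 F [-0.1  1.1 -0.1] q7 -0.26
  turn az 9.8  shift mm [186.9 401.7  -4.2]
```

arm_command([
  [0, 0, 0, 0, 0, 4.9, 0.3],
  [0, 0, 0, 0, 0, 4.9, 0.3],
  [0, 0, 0, 0, 0, 0, 0.3],
  [0.0187, 0.0402, 0, 0, 0, 0, 0.3],
  [0.0187, 0.0402, 0, 0, 0, 0, 0.3],
  [0.0187, 0.0402, 0, 0, 0, 0, 0.3],
  [0.0187, 0.0402, 0, 0, 0, 0, 0.3],
  [0.0187, 0.0402, 0, 0, 0, 0, 0.3],
])

```text
t: 21.25
tcp_pos: [541.5, 74.5, 193.7]
tool_rot: [3.14, 0.092, -0.0]
contact_force: [1.7, 1.2, -1.8]
grip_width: 50.0
```

arm_command([
  [0.0187, 0.0402, 0, 0, 0, 0, 0.3],
  [0.0187, 0.0402, 0, 0, 0, 0, 0.3],
  [0.0187, 0.0402, 0, 0, 0, 0, 0.3],
  [0.0187, 0.0402, 0, 0, 0, 0, 0.3],
  [0.0187, 0.0402, 0, 0, 0, 0, 0.3],
  [0, 0, 0, 0, 0, 0, 0.3],
  [0, 0, 0, 0, 0, 0, 0.3],
  [0, 0, 0, 0, 0, 0, 0.3],
])

```text
t: 22.05
tcp_pos: [645.3, -118.4, 193.4]
tool_rot: [-3.14, -0.09, 0.001]
contact_force: [0.2, 0.3, 0.0]
grip_width: 49.9
```

arm_command([
  [0, 0, 0, 0, 0, 0, 0.3],
  [0, 0, 0, 0, 0, 0, 0.3],
  [0, 0, 0, 0, 0, 0, 0.3],
  [0, 0, 0, 0, 0, 0, 0.3],
  [0, 0, 0, 0, 0, 0, 0.3],
  [0, 0, 0, 0, 0, 0, 0.3],
  [0, 0, 0, 0, 0, 0, 0.3],
  [0, 0, 0, 0, 0, 0, 0.3],
])

```text
t: 22.85
tcp_pos: [645.5, -119.4, 193.8]
tool_rot: [3.14, 0.086, -0.0]
contact_force: [-0.0, -0.2, -1.3]
grip_width: 50.2
```

```bash
python3 - <<'E'
from h import *
x,y=rk(0,-81,(640.3,-39,.054)); go(x,y,47,3.1)
p,d=snap('side','side6'); W=cloud('side',d).reshape(-1,3)
L=local(W,640.5,-39,.054)
def f(y0,z,m):
    P=W[m&(abs(L[:,0])<40)&(abs(L[:,1]-y0)<26)]-[0,0,z]; x,y=rk(0,y0,(640.5,-39,.054))
    r=least_squares(lambda v:blank_sdf(local(P,*v)),[x,y,.054],loss='soft_l1',f_scale=2,x_scale=[1,1,.02]).x
    print(local(np.array([[r[0],r[1],0]]),640.5,-39,.054)[0][:2].round(1),np.degrees(r[2]).round(1),len(P))
f(-123,13,(L[:,1]>-148)&(L[:,2]>45)&(L[:,2]<120))
f(-81,163,(L[:,1]<-88)&(L[:,2]>160)&(L[:,2]<262))
cv2.imwrite('pics/c5.png',cv2.resize(p[130:290,220:400],(800,711))[:600])
E
```

```text
t22.9 tcp [ 645.5 -119.4  193.8] yaw 3.2 tilt [-0. -0. -1.] grip 50.2 F [-0.  -0.2 -1.3] q7 0.46
  turn az 0.1  shift mm [ -0.8   0.4 146.8]
[  -0.8 -122.9] 3.2 346
[  0.4 -79. ] 3.7 631
```

View pics/c5.png

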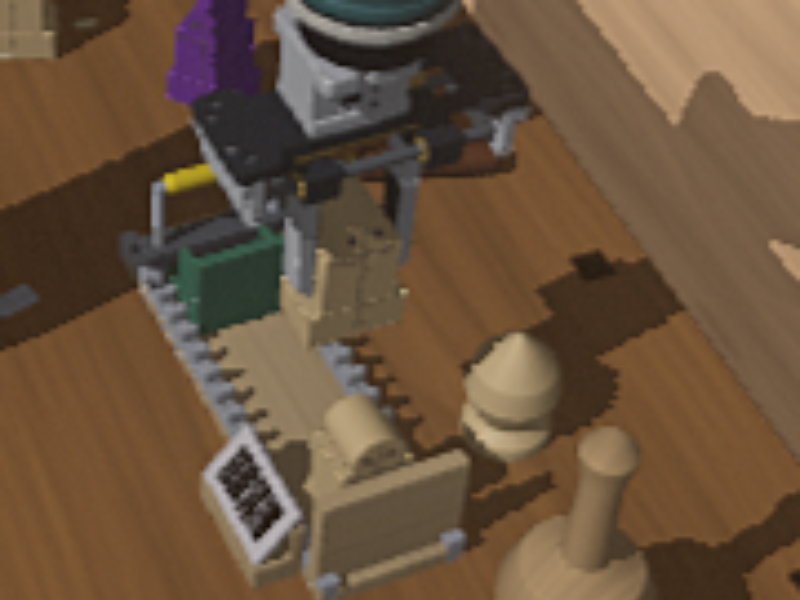

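The first blank stands square at rack y = -123, and the second is held at -79 above its slot. Lower it.

arm_command([
  [0, 0, 0.02, 0, 0, 0, 0.3],
  [0, 0, 0.03, 0, 0, 0, 0.3],
  [0, 0, 0.03, 0, 0, 0, 0.3],
  [0, 0, 0.03, 0, 0, 0, 0.3],
  [0, 0, 0.02, 0, 0, 0, 0.3],
  [0, 0, 0.01, 0, 0, 0, 0.3],
  [0, 0, 0.003, 0, 0, 0, 0.3],
  [0, 0, 0.002, 0, 0, 0, 0.3],
])

```text
t: 23.7
tcp_pos: [646.0, -119.7, 49.4]
tool_rot: [3.14, 0.086, 0.001]
contact_force: [-0.2, 0.1, -1.1]
grip_width: 49.4
```

arm_command([
  [0, 0, 0.001, 0, 0, 0, 0.3],
  [0, 0, 0, 0, 0, 0, 0.3],
  [0, 0, 0, 0, 0, 0, 0.3],
  [0, 0, 0, 0, 0, 0, 0.6],
  [0, 0, 0, 0, 0, 0, 0.7],
  [0, 0, 0, 0, 0, 0, 0.75],
  [0, 0, 0, 0, 0, 0, 0.75],
  [0, 0, 0, 0, 0, 0, 0.75],
])

```text
t: 24.5
tcp_pos: [645.6, -119.5, 47.8]
tool_rot: [3.14, 0.087, 0.0]
contact_force: [-0.3, 0.9, -0.3]
grip_width: 70.5
```

arm_command([
  [0, 0, -0.01, 0, 0, 0, 0.75],
  [0, 0, -0.02, 0, 0, 0, 0.75],
  [0, 0, -0.03, 0, 0, 0, 0.75],
  [0, 0, -0.04, 0, 0, 0, 0.75],
  [0, 0, -0.04, 0, 0, 0, 0.75],
  [0, 0, -0.012, 0, 0, 0, 0.75],
  [0, 0, 0, 0, 0, 0, 0.75],
  [0, 0, 0, 0, 0, 0, 0.75],
])

```text
t: 25.3
tcp_pos: [645.2, -119.2, 199.1]
tool_rot: [-3.14, -0.087, 0.001]
contact_force: [0.1, -1.0, -0.2]
grip_width: 70.5
```

```bash
python3 -c "
from h import *
go(580,385.5,200,-21.7)"
```

```text
t25.3 tcp [ 645.2 -119.2  199.1] yaw 3.2 tilt [-0.001  0.    -1.   ] grip 70.5 F [ 0.1 -1.  -0.2] q7 0.45
  turn az 24.9  shift mm [-247.2 -444.9   -0.6]
```

arm_command([
  [0, 0, 0, 0, 0, 8.3, 0.75],
  [0, 0, 0, 0, 0, 8.3, 0.75],
  [0, 0, 0, 0, 0, 8.3, 0.75],
  [0, 0, 0, 0, 0, 0, 0.75],
  [-0.0225, -0.0405, 0, 0, 0, 0, 0.75],
  [-0.0225, -0.0405, 0, 0, 0, 0, 0.75],
  [-0.0225, -0.0405, 0, 0, 0, 0, 0.75],
  [-0.0225, -0.0405, 0, 0, 0, 0, 0.75],
])

```text
t: 26.1
tcp_pos: [621.1, 66.1, 198.9]
tool_rot: [3.086, -0.585, -0.002]
contact_force: [1.6, -0.2, -0.6]
grip_width: 70.7
```

arm_command([
  [-0.0225, -0.0405, 0, 0, 0, 0, 0.75],
  [-0.0225, -0.0405, 0, 0, 0, 0, 0.75],
  [-0.0225, -0.0405, 0, 0, 0, 0, 0.75],
  [-0.0225, -0.0405, 0, 0, 0, 0, 0.75],
  [-0.0225, -0.0405, 0, 0, 0, 0, 0.75],
  [-0.0225, -0.0405, 0, 0, 0, 0, 0.75],
  [-0.0222, -0.04, 0, 0, 0, 0, 0.75],
  [0, 0, 0, 0, 0, 0, 0.75],
])

```text
t: 26.9
tcp_pos: [577.6, 392.6, 197.5]
tool_rot: [3.089, -0.572, -0.004]
contact_force: [-0.2, -0.0, -0.3]
grip_width: 70.9
```

arm_command([
  [0, 0, 0.03, 0, 0, 0, 0.75],
  [0, 0, 0.03, 0, 0, 0, 0.75],
  [0, 0, 0, 0, 0, 0, 0.75],
  [0, 0, 0, 0, 0, 0, 0.75],
  [0, 0, 0, 0, 0, 0, 0.75],
  [0, 0, 0, 0, 0, 0, 0.75],
  [0, 0, 0, 0, 0, 0, 0.75],
  [0, 0, 0, 0, 0, 0, 0.75],
])

```text
t: 27.7
tcp_pos: [581.0, 385.6, 140.3]
tool_rot: [-3.085, 0.592, -0.001]
contact_force: [0.8, 0.4, 0.8]
grip_width: 70.5
```

```bash
python3 -c "
from h import *
go(580,385.5,34,-21.7)"
```

```text
t27.7 tcp [581.  385.6 140.3] yaw -21.7 tilt [ 0.001  0.    -1.   ] grip 70.5 F [0.8 0.4 0.8] q7 -0.70
  turn az -0.0  shift mm [ -0.9   0.5 106.3]
```

arm_command([
  [-0.001, 0, 0.03, 0, 0, 0, 0.75],
  [0, 0, 0.03, 0, 0, 0, 0.75],
  [0, 0, 0.025, 0, 0, 0, 0.75],
  [0, 0, 0.015, 0, 0, 0, 0.75],
  [0, 0, 0.006, 0, 0, 0, 0.75],
  [0, 0, 0, 0, 0, 0, 0.75],
  [0, 0, 0, 0, 0, 0, 0.5],
  [0, 0, 0, 0, 0, 0, 0.3],
])

```text
t: 28.5
tcp_pos: [580.5, 386.2, 35.0]
tool_rot: [-3.084, 0.592, -0.002]
contact_force: [-0.3, -0.7, -0.2]
grip_width: 58.1
```

arm_command([
  [0, 0, 0, 0, 0, 0, 0.3],
  [0, 0, 0, 0, 0, 0, 0.3],
  [0, 0, 0, 0, 0, 0, 0.3],
  [0, 0, 0, 0, 0, 0, 0.3],
  [0, 0, -0.02, 0, 0, 0, 0.3],
  [0, 0, -0.04, 0, 0, 0, 0.3],
  [0, 0, -0.05, 0, 0, 0, 0.3],
  [0, 0, -0.05, 0, 0, 0, 0.3],
])

```text
t: 29.3
tcp_pos: [579.5, 385.5, 195.5]
tool_rot: [3.084, -0.593, -0.001]
contact_force: [0.1, 0.8, -1.5]
grip_width: 49.9
```

```bash
python3 -c "
from h import *
x,y=rk(0,-37,(640.3,-39,.054));print(x,y)
go(x,y,196,3.1)
"
```

```text
642.297029113566 -75.94606710760388
t29.3 tcp [579.5 385.5 195.5] yaw -21.8 tilt [-0.001 -0.001 -1.   ] grip 49.9 F [ 0.1  0.8 -1.5] q7 -0.72
  turn az -24.9  shift mm [ 3.780e+01  4.642e+02 -2.000e-01]
```

arm_command([
  [0, 0, 0, 0, 0, -8.3, 0.3],
  [0, 0, 0, 0, 0, -8.3, 0.3],
  [0, 0, 0, 0, 0, -8.3, 0.3],
  [0, 0, 0, 0, 0, 0, 0.3],
  [0.0034, 0.042, 0, 0, 0, 0, 0.3],
  [0.0034, 0.042, 0, 0, 0, 0, 0.3],
  [0.0034, 0.042, 0, 0, 0, 0, 0.3],
  [0.0034, 0.042, 0, 0, 0, 0, 0.3],
])

```text
t: 30.1
tcp_pos: [602.6, 217.1, 193.8]
tool_rot: [3.141, 0.078, -0.0]
contact_force: [0.9, 0.1, -0.9]
grip_width: 50.0
```

arm_command([
  [0.0034, 0.042, 0, 0, 0, 0, 0.3],
  [0.0034, 0.042, 0, 0, 0, 0, 0.3],
  [0.0034, 0.042, 0, 0, 0, 0, 0.3],
  [0.0034, 0.042, 0, 0, 0, 0, 0.3],
  [0.0034, 0.042, 0, 0, 0, 0, 0.3],
  [0.0034, 0.043, 0, 0, 0, 0, 0.3],
  [0.0038, 0.043, 0, 0, 0, 0, 0.3],
  [0, 0, 0, 0, 0, 0, 0.3],
])

```text
t: 30.9
tcp_pos: [642.6, -82.7, 194.2]
tool_rot: [3.138, 0.066, 0.0]
contact_force: [-0.7, -0.8, -1.1]
grip_width: 49.8
```

arm_command([
  [0, 0, 0, 0, 0, 0, 0.3],
  [0, 0, 0, 0, 0, 0, 0.3],
  [0, 0, 0, 0, 0, 0, 0.3],
  [0, 0, 0, 0, 0, 0, 0.3],
  [0, 0, 0, 0, 0, 0, 0.3],
  [0, 0, 0, 0, 0, 0, 0.3],
  [0, 0, 0, 0, 0, 0, 0.3],
  [0, 0, 0, 0, 0, 0, 0.3],
])

```text
t: 31.7
tcp_pos: [643.1, -75.4, 193.8]
tool_rot: [3.14, 0.086, 0.0]
contact_force: [-0.8, -0.0, -1.7]
grip_width: 50.0
```

```bash
cat > fy.py <<'E'
from h import *
import sys
# args: name y0 z [y0 z ...]  (z = underside height)
p,d=snap('side','side'+sys.argv[1]); W=cloud('side',d).reshape(-1,3); L=local(W,640.5,-39,.054)
for y0,z in zip(map(float,sys.argv[2::2]),map(float,sys.argv[3::2])):
    m=(abs(L[:,0])<40)&(abs(L[:,1]-y0)<24)&(L[:,2]>max(z-3,45))&(L[:,2]<z+105)&(L[:,1]>-148)
    if z>30: m&=L[:,1]<y0-7
    P=W[m]-[0,0,z]; x,y=rk(0,y0,(640.5,-39,.054))
    r=least_squares(lambda v:blank_sdf(local(P,*v)),[x,y,.054],loss='soft_l1',f_scale=2,x_scale=[1,1,.02]).x
    print(local(np.array([[r[0],r[1],0]]),640.5,-39,.054)[0][:2].round(1),np.degrees(r[2]-.054).round(1),len(P))
E
python3 fy.py 7 -123 13 -79 13 -35 162;python3 -c "
from h import *
x,y=rk(0,-37,(640.3,-39,.054)); go(x,y,47,3.1)"
```

```text
[  -0.7 -122.6] -0.2 362
[  0.6 -79.6] -0.1 278
[ -0.4 -35.4] -0.0 673
t31.8 tcp [643.1 -75.3 193.8] yaw 3.2 tilt [-0. -0. -1.] grip 50.0 F [-0.3 -0.1 -2.1] q7 0.39
  turn az 0.1  shift mm [ -0.9   0.5 146.8]
```

arm_command([
  [0, 0, 0.02, 0, 0, 0, 0.3],
  [0, 0, 0.03, 0, 0, 0, 0.3],
  [0, 0, 0.03, 0, 0, 0, 0.3],
  [0, 0, 0.03, 0, 0, 0, 0.3],
  [0, 0, 0.02, 0, 0, 0, 0.3],
  [0, 0, 0.01, 0, 0, 0, 0.3],
  [0, 0, 0.003, 0, 0, 0, 0.3],
  [0, 0, 0.002, 0, 0, 0, 0.3],
])

```text
t: 32.55
tcp_pos: [643.6, -75.5, 49.4]
tool_rot: [3.14, 0.086, 0.001]
contact_force: [-0.4, -1.3, -1.3]
grip_width: 49.8
```

arm_command([
  [0, 0, 0.001, 0, 0, 0, 0.3],
  [0, 0, 0, 0, 0, 0, 0.3],
  [0, 0, 0, 0, 0, 0, 0.3],
  [0, 0, 0, 0, 0, 0, 0.6],
  [0, 0, 0, 0, 0, 0, 0.7],
  [0, 0, 0, 0, 0, 0, 0.75],
  [0, 0, 0, 0, 0, 0, 0.75],
  [0, 0, 0, 0, 0, 0, 0.75],
])

```text
t: 33.35
tcp_pos: [643.2, -75.4, 47.8]
tool_rot: [3.14, 0.086, 0.0]
contact_force: [0.1, -0.5, 0.2]
grip_width: 70.4
```

arm_command([
  [0, 0, -0.01, 0, 0, 0, 0.75],
  [0, 0, -0.02, 0, 0, 0, 0.75],
  [0, 0, -0.03, 0, 0, 0, 0.75],
  [0, 0, -0.04, 0, 0, 0, 0.75],
  [0, 0, -0.04, 0, 0, 0, 0.75],
  [0, 0, -0.012, 0, 0, 0, 0.75],
  [0, 0, 0, 0, 0, 0, 0.75],
  [0, 0, 0, 0, 0, 0, 0.75],
])

```text
t: 34.15
tcp_pos: [642.8, -75.2, 199.1]
tool_rot: [-3.14, -0.087, 0.001]
contact_force: [-0.4, -0.0, -0.3]
grip_width: 70.9
```

```bash
python3 -c "
from h import *
go(445.2,404.8,200,-31)"
```

```text
t34.1 tcp [642.8 -75.2 199.1] yaw 3.2 tilt [-0.001  0.    -1.   ] grip 70.9 F [-0.4 -0.  -0.3] q7 0.39
  turn az 34.2  shift mm [-416.6 -309.7   -0.5]
```

arm_command([
  [0, 0, 0, 0, 0, 8.55, 0.75],
  [0, 0, 0, 0, 0, 8.55, 0.75],
  [0, 0, 0, 0, 0, 8.55, 0.75],
  [0, 0, 0, 0, 0, 8.55, 0.75],
  [0, 0, 0, 0, 0, 0, 0.75],
  [-0.0347, -0.0258, 0, 0, 0, 0, 0.75],
  [-0.0347, -0.0258, 0, 0, 0, 0, 0.75],
  [-0.0347, -0.0258, 0, 0, 0, 0, 0.75],
])

```text
t: 34.95
tcp_pos: [592.7, 45.7, 198.7]
tool_rot: [3.028, -0.833, -0.002]
contact_force: [0.5, 0.8, 0.5]
grip_width: 70.5
```

arm_command([
  [-0.0347, -0.0258, 0, 0, 0, 0, 0.75],
  [-0.0347, -0.0258, 0, 0, 0, 0, 0.75],
  [-0.0347, -0.0258, 0, 0, 0, 0, 0.75],
  [-0.0347, -0.0258, 0, 0, 0, 0, 0.75],
  [-0.0347, -0.0258, 0, 0, 0, 0, 0.75],
  [-0.0347, -0.0258, 0, 0, 0, 0, 0.75],
  [-0.0347, -0.0258, 0, 0, 0, 0, 0.75],
  [-0.0347, -0.0258, 0, 0, 0, 0, 0.75],
])

```text
t: 35.75
tcp_pos: [461.2, 366.0, 199.0]
tool_rot: [3.028, -0.832, -0.001]
contact_force: [0.2, 0.6, 0.7]
grip_width: 70.7
```

arm_command([
  [-0.0347, -0.0258, 0, 0, 0, 0, 0.75],
  [0, 0, 0, 0, 0, 0, 0.75],
  [0, 0, 0, 0, 0, 0, 0.75],
  [0, 0, 0.02, 0, 0, 0, 0.75],
  [0, 0, 0.02, 0, 0, 0, 0.75],
  [0, 0, 0, 0, 0, 0, 0.75],
  [0, 0, 0, 0, 0, 0, 0.75],
  [0, 0, 0, 0, 0, 0, 0.75],
])

```text
t: 36.55
tcp_pos: [446.8, 404.3, 160.7]
tool_rot: [-3.026, 0.841, -0.001]
contact_force: [-0.2, 0.3, -0.2]
grip_width: 70.5
```

```bash
python3 - <<'E'
from h import *
go(445.2,404.8,34,-31)
W=allpts('0')[0]; m=(W[:,0]>250)&(W[:,0]<600)&(W[:,1]>440)&(W[:,2]>60)
print('box',np.nanpercentile(W[m],[1,5,50,98],axis=0).round(0).tolist())
E
```

```text
t36.5 tcp [446.8 404.3 160.7] yaw -31.0 tilt [ 0.001  0.001 -1.   ] grip 70.5 F [-0.2  0.3 -0.2] q7 -1.01
  turn az -0.0  shift mm [ -1.7   0.5 126.7]
box [[251.0, 535.0, 62.0], [256.0, 550.0, 68.0], [377.0, 626.0, 130.0], [512.0, 1363.0, 472.0]]
```

arm_command([
  [-0.0017, 0, 0.035, 0, 0, 0, 0.75],
  [0, 0, 0.035, 0, 0, 0, 0.75],
  [0, 0, 0.03, 0, 0, 0, 0.75],
  [0, 0, 0.018, 0, 0, 0, 0.75],
  [0, 0, 0.008, 0, 0, 0, 0.75],
  [0, 0, 0, 0, 0, 0, 0.75],
  [0, 0, 0, 0, 0, 0, 0.5],
  [0, 0, 0, 0, 0, 0, 0.3],
])

```text
t: 37.35
tcp_pos: [445.2, 406.0, 35.0]
tool_rot: [-3.025, 0.84, -0.001]
contact_force: [-0.1, 1.2, -0.0]
grip_width: 57.8
```

arm_command([
  [0, 0, 0, 0, 0, 0, 0.3],
  [0, 0, 0, 0, 0, 0, 0.3],
  [0, 0, 0, 0, 0, 0, 0.3],
  [0, 0, 0, 0, 0, 0, 0.3],
  [0, 0, -0.02, 0, 0, 0, 0.3],
  [0, 0, -0.04, 0, 0, 0, 0.3],
  [0, 0, -0.05, 0, 0, 0, 0.3],
  [0, 0, -0.05, 0, 0, 0, 0.3],
])

```text
t: 38.15
tcp_pos: [444.3, 405.0, 195.6]
tool_rot: [3.026, -0.841, -0.0]
contact_force: [0.3, 0.6, -0.3]
grip_width: 49.9
```

```bash
python3 -c "
from h import *
x,y=rk(0,7,(640.3,-39,.054));print(x,y)
go(x,y,196,3.1)
"
```

```text
639.9221836812172 -32.01020352018305
t38.1 tcp [444.3 405.  195.6] yaw -31.1 tilt [-0.    -0.001 -1.   ] grip 49.9 F [ 0.3  0.6 -0.3] q7 -1.04
  turn az -34.2  shift mm [171.7 447.   -0. ]
```

arm_command([
  [0, 0, 0, 0, 0, -8.55, 0.3],
  [0, 0, 0, 0, 0, -8.55, 0.3],
  [0, 0, 0, 0, 0, -8.55, 0.3],
  [0, 0, 0, 0, 0, -8.55, 0.3],
  [0, 0, 0, 0, 0, 0, 0.3],
  [0.0156, 0.0406, 0, 0, 0, 0, 0.3],
  [0.0156, 0.0406, 0, 0, 0, 0, 0.3],
  [0.0156, 0.0406, 0, 0, 0, 0, 0.3],
])

```text
t: 38.95
tcp_pos: [498.4, 285.1, 194.0]
tool_rot: [-3.14, -0.079, -0.0]
contact_force: [0.9, -0.7, -1.4]
grip_width: 50.1
```

arm_command([
  [0.0156, 0.0406, 0, 0, 0, 0, 0.3],
  [0.0156, 0.0406, 0, 0, 0, 0, 0.3],
  [0.0156, 0.0406, 0, 0, 0, 0, 0.3],
  [0.0156, 0.0406, 0, 0, 0, 0, 0.3],
  [0.0156, 0.0406, 0, 0, 0, 0, 0.3],
  [0.0156, 0.0406, 0, 0, 0, 0, 0.3],
  [0.0156, 0.0406, 0, 0, 0, 0, 0.3],
  [0.0156, 0.0406, 0, 0, 0, 0, 0.3],
])

```text
t: 39.75
tcp_pos: [641.0, -32.5, 193.9]
tool_rot: [-3.141, -0.079, -0.0]
contact_force: [1.5, 0.5, -1.5]
grip_width: 50.3
```

arm_command([
  [0, 0, 0, 0, 0, 0, 0.3],
  [0, 0, 0, 0, 0, 0, 0.3],
  [0, 0, 0, 0, 0, 0, 0.3],
  [0, 0, 0, 0, 0, 0, 0.3],
  [0, 0, 0, 0, 0, 0, 0.3],
  [0, 0, 0, 0, 0, 0, 0.3],
  [0, 0, 0, 0, 0, 0, 0.3],
  [0, 0, 0, 0, 0, 0, 0.3],
])

```text
t: 40.55
tcp_pos: [640.5, -30.8, 193.8]
tool_rot: [3.14, 0.087, 0.0]
contact_force: [0.3, 0.6, -1.0]
grip_width: 50.1
```

```bash
python3 fy.py 8 -123 13 -79 13 -35 13 9 162;python3 -c "
from h import *
x,y=rk(0,7,(640.3,-39,.054)); go(x,y,47,3.1)"
```

```text
[  -0.7 -122.6] -0.6 368
[  0.8 -78.5] -0.6 302
[  0.8 -36.3] -0.3 257
[-0.6  8.9] 0.7 649
t40.6 tcp [640.5 -30.9 193.8] yaw 3.2 tilt [ 0. -0. -1.] grip 49.7 F [ 0.  -0.  -0.8] q7 0.35
  turn az 0.1  shift mm [ -0.7   1.1 146.8]
```

arm_command([
  [0, 0, 0.02, 0, 0, 0, 0.3],
  [0, 0, 0.03, 0, 0, 0, 0.3],
  [0, 0, 0.03, 0, 0, 0, 0.3],
  [0, 0, 0.03, 0, 0, 0, 0.3],
  [0, 0, 0.02, 0, 0, 0, 0.3],
  [0, 0, 0.01, 0, 0, 0, 0.3],
  [0, 0, 0.003, 0, 0, 0, 0.3],
  [0, 0, 0.002, 0, 0, 0, 0.3],
])

```text
t: 41.4
tcp_pos: [641.0, -31.2, 49.4]
tool_rot: [3.14, 0.086, 0.001]
contact_force: [-0.7, -0.1, -0.7]
grip_width: 49.9
```

arm_command([
  [0, 0, 0.001, 0, 0, 0, 0.3],
  [0, 0, 0, 0, 0, 0, 0.3],
  [0, 0, 0, 0, 0, 0, 0.3],
  [0, 0, 0, 0, 0, 0, 0.6],
  [0, 0, 0, 0, 0, 0, 0.7],
  [0, 0, 0, 0, 0, 0, 0.75],
  [0, 0, 0, 0, 0, 0, 0.75],
  [0, 0, 0, 0, 0, 0, 0.75],
])

```text
t: 42.2
tcp_pos: [640.5, -31.0, 47.8]
tool_rot: [3.14, 0.086, -0.0]
contact_force: [0.2, 0.4, -0.3]
grip_width: 70.3
```

arm_command([
  [0, 0, -0.01, 0, 0, 0, 0.75],
  [0, 0, -0.02, 0, 0, 0, 0.75],
  [0, 0, -0.03, 0, 0, 0, 0.75],
  [0, 0, -0.04, 0, 0, 0, 0.75],
  [0, 0, -0.04, 0, 0, 0, 0.75],
  [0, 0, -0.012, 0, 0, 0, 0.75],
  [0, 0, 0, 0, 0, 0, 0.7],
  [0, 0, 0, 0, 0, 0, 0.5],
])

```text
t: 43.0
tcp_pos: [640.1, -30.8, 199.1]
tool_rot: [-3.14, -0.087, 0.001]
contact_force: [0.1, 0.9, -1.3]
grip_width: 61.0
```

```bash
python3 -c "
from h import *
go(633,68,200,93.3)
p,d=snap('side','side9')
cv2.imwrite('pics/c6.png',cv2.resize(p[150:290,220:400],(771,600)))"
```

```text
t43.0 tcp [640.1 -30.8 199.1] yaw 3.2 tilt [-0.001  0.    -1.   ] grip 61.0 F [ 0.1  0.9 -1.3] q7 0.34
  turn az -90.1  shift mm [99.  -1.4 -1. ]
```

View pics/c6.png

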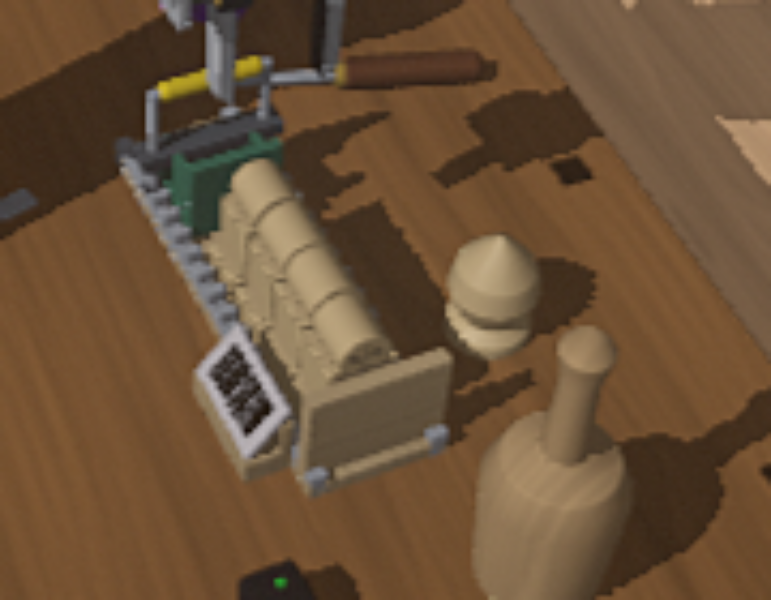

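All four blanks stand in line in the channel. Now turn the gripper and go back to the bar.

arm_command([
  [0, 0, 0, 0, 0, -8.5, 0.5],
  [0, 0, 0, 0, 0, -8.5, 0.5],
  [0, 0, 0, 0, 0, -8.5, 0.5],
  [0, 0, 0, 0, 0, -8.5, 0.5],
  [0, 0, 0, 0, 0, -8.5, 0.5],
  [0, 0, 0, 0, 0, -8.5, 0.5],
  [0, 0, 0, 0, 0, -8.5, 0.5],
  [0, 0, 0, 0, 0, -8.5, 0.5],
])

```text
t: 43.85
tcp_pos: [639.9, -31.0, 198.2]
tool_rot: [-2.549, -1.835, 0.003]
contact_force: [0.1, -0.8, -0.4]
grip_width: 47.1
```

arm_command([
  [0, 0, 0, 0, 0, -8.5, 0.5],
  [0, 0, 0, 0, 0, -8.5, 0.5],
  [0, 0, 0, 0, 0, -5.1, 0.5],
  [0, 0, 0, 0, 0, 0, 0.5],
  [0.03, 0, 0, 0, 0, 0, 0.5],
  [0.04, 0, 0, 0, 0, 0, 0.5],
  [0.029, -0.001, 0, 0, 0, 0, 0.5],
  [0, 0, 0, 0, 0, 0, 0.5],
])

```text
t: 44.65
tcp_pos: [633.0, 72.9, 198.6]
tool_rot: [-2.153, -2.285, 0.0]
contact_force: [-0.1, -0.7, -0.5]
grip_width: 46.8
```

arm_command([
  [0, 0, 0, 0, 0, 0, 0.5],
  [0, 0, 0, 0, 0, 0, 0.5],
  [0, 0, 0, 0, 0, 0, 0.5],
  [0, 0, 0, 0, 0, 0, 0.5],
  [0, 0, 0, 0, 0, 0, 0.5],
  [0, 0, 0, 0, 0, 0, 0.5],
  [0, 0, 0, 0, 0, 0, 0.5],
  [0, 0, 0, 0, 0, 0, 0.5],
])

```text
t: 45.45
tcp_pos: [633.9, 67.8, 199.8]
tool_rot: [2.158, 2.283, -0.0]
contact_force: [-0.7, 0.3, 0.4]
grip_width: 47.1
```

```bash
python3 -c "
from h import *
go(633,68,102.5,93.3)"
```

```text
t45.5 tcp [633.9  67.8 199.8] yaw 93.2 tilt [ 0. -0. -1.] grip 47.1 F [-0.7  0.3  0.4] q7 1.60
  turn az -0.1  shift mm [ 0.3 -0.9 97.3]
```

arm_command([
  [0, -0.001, 0.02, 0, 0, 0, 0.5],
  [0, 0, 0.02, 0, 0, 0, 0.5],
  [0, 0, 0.02, 0, 0, 0, 0.5],
  [0, 0, 0.02, 0, 0, 0, 0.5],
  [0, 0, 0.017, 0, 0, 0, 0.5],
  [0, 0, 0, 0, 0, 0, 0.5],
  [0, 0, 0, 0, 0, 0, 0.05],
  [0, 0, 0, 0, 0, 0, 0.0],
], grip_force=20)

```text
t: 46.25
tcp_pos: [633.5, 67.8, 103.9]
tool_rot: [2.157, 2.283, 0.002]
contact_force: [0.2, -0.2, 0.2]
grip_width: 34.3
```

arm_command([
  [0, 0, 0, 0, 0, 0, 0],
  [0, 0, 0, 0, 0, 0, 0],
  [0, 0, 0, 0, 0, 0, 0],
  [0, 0, 0, 0, 0, 0, 0],
  [0, 0, 0, 0, 0, 0, 0],
  [0, 0, 0, 0, 0, 0, 0],
  [0, 0, 0, 0, 0, 0, 0],
  [0, 0, 0, 0, 0, 0, 0],
], grip_force=45)

```text
t: 47.05
tcp_pos: [633.1, 67.8, 103.2]
tool_rot: [2.157, 2.283, 0.001]
contact_force: [-1.0, 1.1, 6.0]
grip_width: 12.8
```

arm_command([
  [0, 0, -0.004, 0, 0, 0, 0],
  [0, 0, -0.004, 0, 0, 0, 0],
  [0, 0, -0.004, 0, 0, 0, 0],
  [0, 0, -0.004, 0, 0, 0, 0],
  [0, 0, -0.003, 0, 0, 0, 0],
  [0, 0, 0, 0, 0, 0, 0],
  [0, 0, 0, 0, 0, 0, 0],
  [0, 0, 0, 0, 0, 0, 0],
])

```text
t: 47.85
tcp_pos: [632.9, 67.8, 121.4]
tool_rot: [2.157, 2.284, -0.0]
contact_force: [6.0, -0.5, -9.5]
grip_width: 12.6
```

arm_command([
  [-0.003, 0, 0, 0, 0, 0, 0],
  [-0.004, 0, 0, 0, 0, 0, 0],
  [-0.005, 0, 0, 0, 0, 0, 0],
  [-0.005, 0, 0, 0, 0, 0, 0],
  [-0.005, 0, 0, 0, 0, 0, 0],
  [-0.005, 0, 0, 0, 0, 0, 0],
  [-0.004, 0, 0, 0, 0, 0, 0],
  [-0.003, 0, 0, 0, 0, 0, 0],
])

```text
t: 48.65
tcp_pos: [634.9, 33.8, 121.4]
tool_rot: [2.157, 2.284, 0.0]
contact_force: [6.6, 2.8, -10.1]
grip_width: 12.8
```

arm_command([
  [-0.003, 0, 0, 0, 0, 0, 0],
  [-0.003, 0, 0, 0, 0, 0, 0],
  [0, 0, 0, 0, 0, 0, 0],
  [0, 0, 0, 0, 0, 0, 0],
  [0, 0, 0, 0, 0, 0, 0],
  [0, 0, 0, 0, 0, 0, 0],
  [0, 0, 0, 0, 0, 0, 0],
  [0, 0, 0, 0, 0, 0, 0],
])

```text
t: 49.45
tcp_pos: [635.3, 27.8, 121.4]
tool_rot: [2.157, 2.283, -0.0]
contact_force: [5.9, -0.9, -10.1]
grip_width: 12.9
```

```bash
python3 fy.py 10 -127 13 -86 13 -46 13 -5 13;python3 -c "
from h import *
x,y=633+40*.053,68-40
go(x,y,121,93.3)"
```

```text
[  -0.6 -122.9] 0.3 348
[  0.5 -86.8] -0.8 301
[  0.8 -46. ] 0.2 284
[ 0.4 -4.4] 0.3 294
t49.5 tcp [635.3  27.8 121.4] yaw 93.3 tilt [ 0. -0. -1.] grip 12.9 F [  6.4  -0.5 -10.2] q7 1.69
  turn az -0.0  shift mm [ 0.2 -0.1  0.4]
```

arm_command([
  [0, 0, 0.004, 0, 0, 0, 0],
  [0, 0, 0.004, 0, 0, 0, 0],
  [0, 0, 0.004, 0, 0, 0, 0],
  [0, 0, 0.004, 0, 0, 0, 0],
  [0, 0, 0.002, 0, 0, 0, 0],
  [0, 0, 0, 0, 0, 0, 0],
  [0, 0, 0, 0, 0, 0, 0.3],
  [0, 0, 0, 0, 0, 0, 0.5],
])

```text
t: 50.3
tcp_pos: [635.0, 27.8, 103.9]
tool_rot: [-2.157, -2.283, 0.001]
contact_force: [-0.6, -0.5, -0.1]
grip_width: 25.2
```

arm_command([
  [0, 0, 0, 0, 0, 0, 0.5],
  [0, 0, 0, 0, 0, 0, 0.5],
  [0, 0, -0.02, 0, 0, 0, 0.5],
  [0, 0, -0.025, 0, 0, 0, 0.5],
  [0, 0, -0.03, 0, 0, 0, 0.5],
  [0, 0, -0.03, 0, 0, 0, 0.5],
  [0, 0, 0, 0, 0, 0, 0.5],
  [0, 0, 0, 0, 0, 0, 0.5],
])

```text
t: 51.1
tcp_pos: [635.3, 27.8, 209.1]
tool_rot: [2.157, 2.283, 0.001]
contact_force: [-0.2, -0.3, -1.0]
grip_width: 46.6
```

arm_command([
  [0, -0.03, 0, 0, 0, 0, 0.5],
  [0, -0.045, 0, 0, 0, 0, 0.5],
  [0, -0.045, 0, 0, 0, 0, 0.5],
  [0, -0.045, 0, 0, 0, 0, 0.5],
  [0, -0.045, 0, 0, 0, 0, 0.5],
  [0, -0.03, 0, 0, 0, 0, 0.5],
  [0, 0, 0, 0, 0, 0, 0.5],
  [0, 0, 0, 0, 0, 0, 0.5],
])

```text
t: 51.9
tcp_pos: [395.4, 14.3, 208.6]
tool_rot: [-2.157, -2.284, -0.0]
contact_force: [0.9, 0.9, -0.0]
grip_width: 46.9
```

```bash
cat > rd.py <<'E'
from h import *
# bar height, blanks, reader pose
import sys
f=sys.argv[1]; go(470,-338,200,0)
D={}
for n in('side','top'):
    p,d=snap(n,n+f); W=cloud(n,d).reshape(-1,3); C=p.reshape(-1,3).astype(int); L=local(W,640.5,-39,.054)
    m=(C[:,2]>110)&(C[:,1]>90)&(C[:,0]<90)&(L[:,2]>90)&(L[:,2]<170)&(abs(L[:,0])<60)&(abs(L[:,1])<120)
    if m.sum(): print(n,'bar L',np.percentile(L[m],[3,50,97],axis=0).round(1).tolist())
    m=(W[:,0]>350)&(W[:,0]<600)&(W[:,1]>-460)&(W[:,1]<-230)&(W[:,2]>14)&(W[:,2]<70)
    P=W[m]
    def sdf(P): # z measured from reader underside
        return np.minimum(box(P,(-20,0,18),(50,17,17)),box(P,(50,0,19),(20,31,19)))
    best=min((least_squares(lambda v:sdf(local(P-[0,0,v[3]],*v[:3])),[P[:,0].mean(),P[:,1].mean(),a,5],loss='soft_l1',f_scale=2,x_scale=[1,1,.02,1]) for a in np.radians([-60,-20,20,60,150,-150])),key=lambda r:r.cost)
    print(n,'reader_mid',best.x[:2].round(1),'yaw',np.degrees(best.x[2]).round(1),'base z',best.x[3].round(1),len(P),np.median(abs(best.fun)).round(2),'ztop',np.percentile(P[:,2],[50,98]).round(1))
    m=(C.max(1)<60)&(W[:,0]>330)&(W[:,0]<620)&(W[:,1]>-480)&(W[:,1]<-220)&(abs(W[:,2]-5)<9)
    r=cv2.minAreaRect(W[m][:,:2].astype(np.float32)); print('  mat rect',np.round(r[0],0),np.round(r[1],0),round(r[2],1),m.sum())
    m=(L[:,0]<-50)&(L[:,0]>-110)&(L[:,1]<-30)&(L[:,1]>-160)&(L[:,2]>22)&(C.max(1)>150)&(C.max(1)-C.min(1)<50)
    print('  label L',np.percentile(L[m],[2,50,98],axis=0).round(1).tolist(), 'mean',L[m].mean(0).round(1))
E
python3 rd.py 11; python3 fy.py 12 -127 13 -86 13 -46 13 -5 13
```

```text
t51.9 tcp [395.4  14.3 208.6] yaw 93.3 tilt [-0.  0. -1.] grip 46.9 F [ 0.9  0.9 -0. ] q7 1.51
  turn az 93.3  shift mm [ 74.6 352.3   8.6]
side bar L [[3.7, -116.3, 105.4], [10.3, 9.3, 112.6], [38.8, 69.3, 128.2]]
side reader_mid [ 498.3 -308.1] yaw 4.8 base z 5.3 1035 1.12 ztop [39.6 46.4]
  mat rect [ 485. -346.] [256. 120.] 10.0 3105
  label L [[-80.4, -140.1, 23.5], [-65.7, -105.7, 40.1], [-50.7, -61.6, 60.5]] mean [ -65.5 -103.2   41.8]
top bar L [[-36.2, -104.5, 100.4], [11.5, 63.3, 122.9], [34.5, 70.8, 127.9]]
top reader_mid [ 497.3 -312.6] yaw 4.9 base z 5.0 1095 1.17 ztop [39.9 46.7]
  mat rect [ 469. -348.] [218. 115.] 10.0 2711
  label L [[-81.5, -142.4, 23.0], [-65.4, -103.2, 43.0], [-50.6, -64.0, 60.2]] mean [ -65.8 -103.    42.6]
[  -0.6 -123.2] 0.4 347
[  0.4 -86.4] -0.3 301
[  0.9 -46.5] -0.5 286
[ 0.4 -5.1] 0.4 295
```

```bash
python3 - <<'E'
from h import *
a=cv2.resize(cv2.imread('pics/side11.png')[150:370,190:400],(400,420)); b=cv2.resize(cv2.imread('pics/top11.png')[110:320,230:450],(400,420))
cv2.imwrite('pics/c7.png',np.hstack([a,b]))
E
```

```text
(no output)
```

View pics/c7.png

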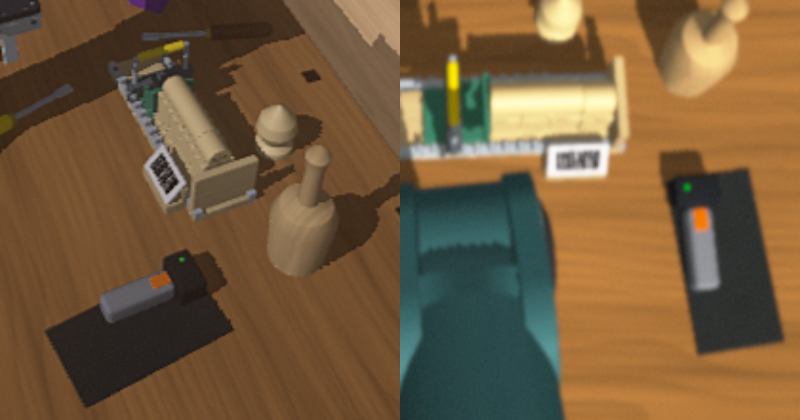

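```bash
python3 -c "
from h import *
go(497.8,-310.3,150,94.9)"
```

```text
t52.0 tcp [396.1  14.2 208.4] yaw 93.3 tilt [-0.001 -0.001 -1.   ] grip 47.3 F [-0.4 -0.1  0.9] q7 1.51
  turn az -1.6  shift mm [-332.    73.6   58.6]
```

arm_command([
  [0, 0, 0, 0, 0, -1.6, 0.65],
  [-0.03, 0.007, 0, 0, 0, 0, 0.65],
  [-0.045, 0.01, 0, 0, 0, 0, 0.65],
  [-0.045, 0.01, 0, 0, 0, 0, 0.65],
  [-0.045, 0.01, 0, 0, 0, 0, 0.65],
  [-0.045, 0.01, 0, 0, 0, 0, 0.65],
  [-0.045, 0.01, 0, 0, 0, 0, 0.65],
  [-0.042, 0.01, 0, 0, 0, 0, 0.65],
])

```text
t: 52.85
tcp_pos: [488.0, -278.3, 208.3]
tool_rot: [-2.123, -2.315, 0.002]
contact_force: [1.0, 1.2, 0.3]
grip_width: 61.2
```

arm_command([
  [-0.035, 0.0066, 0, 0, 0, 0, 0.65],
  [0, 0, 0.03, 0, 0, 0, 0.65],
  [0, 0, 0.029, 0, 0, 0, 0.65],
  [0, 0, 0, 0, 0, 0, 0.65],
  [0, 0, 0, 0, 0, 0, 0.65],
  [0, 0, 0, 0, 0, 0, 0.65],
  [0, 0, 0, 0, 0, 0, 0.65],
  [0, 0, 0, 0, 0, 0, 0.65],
])

```text
t: 53.65
tcp_pos: [497.5, -310.5, 150.8]
tool_rot: [2.124, 2.313, 0.001]
contact_force: [0.4, -0.2, 0.3]
grip_width: 60.9
```

```bash
python3 -c "
from h import *
go(497.8,-310.3,10,94.9)
p,d=snap('side','side13')
cv2.imwrite('pics/c8.png',cv2.resize(p[200:380,160:400],(800,600)))"
```

```text
t53.6 tcp [ 497.5 -310.5  150.8] yaw 94.9 tilt [ 0.001 -0.    -1.   ] grip 60.9 F [ 0.4 -0.2  0.3] q7 2.40
  turn az -0.0  shift mm [  0.2   0.2 140.8]
```

View pics/c8.png

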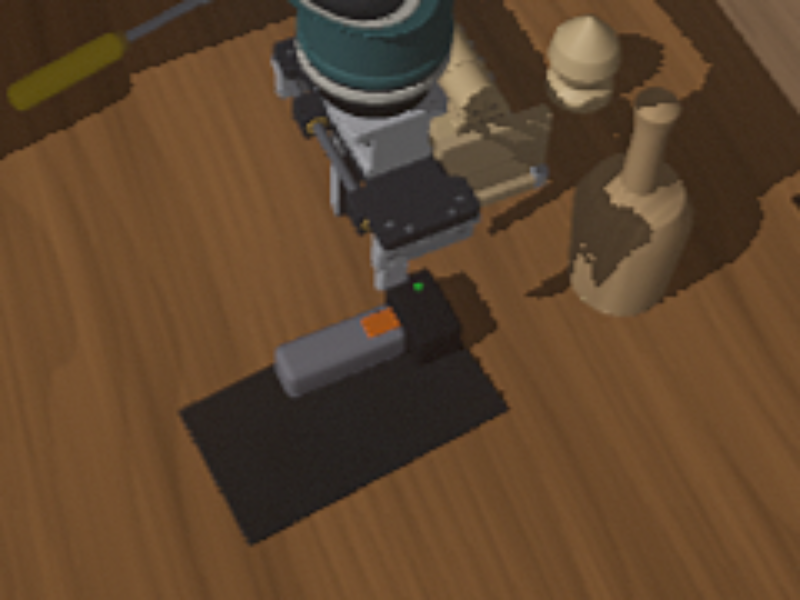

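arm_command([
  [0, 0, 0.03, 0, 0, 0, 0.65],
  [0, 0, 0.03, 0, 0, 0, 0.65],
  [0, 0, 0.03, 0, 0, 0, 0.65],
  [0, 0, 0.025, 0, 0, 0, 0.65],
  [0, 0, 0.015, 0, 0, 0, 0.65],
  [0, 0, 0.009, 0, 0, 0, 0.65],
  [0, 0, 0, 0, 0, 0, 0.65],
  [0, 0, 0, 0, 0, 0, 0.65],
], grip_force=15)

```text
t: 54.5
tcp_pos: [497.5, -310.8, 11.7]
tool_rot: [2.125, 2.313, 0.0]
contact_force: [0.1, 0.2, 0.1]
grip_width: 61.2
```

arm_command([
  [0, 0, 0, 0, 0, 0, 0.4],
  [0, 0, 0, 0, 0, 0, 0.2],
  [0, 0, 0, 0, 0, 0, 0.2],
  [0, 0, 0, 0, 0, 0, 0.2],
  [0, 0, 0, 0, 0, 0, 0.2],
  [0, 0, 0, 0, 0, 0, 0.2],
  [0, 0, 0, 0, 0, 0, 0.2],
  [0, 0, 0, 0, 0, 0, 0.2],
], grip_force=30)

```text
t: 55.3
tcp_pos: [497.1, -310.4, 11.1]
tool_rot: [2.125, 2.313, 0.0]
contact_force: [-1.2, 1.2, 6.5]
grip_width: 33.7
```

arm_command([
  [0, 0, -0.015, 0, 0, 0, 0.2],
  [0, 0, -0.03, 0, 0, 0, 0.2],
  [0, 0, -0.03, 0, 0, 0, 0.2],
  [0, 0, -0.03, 0, 0, 0, 0.2],
  [0, 0, -0.03, 0, 0, 0, 0.2],
  [0, 0, -0.02, 0, 0, 0, 0.2],
  [0, 0, 0, 0, 0, 0, 0.2],
  [0, 0, 0, 0, 0, 0, 0.2],
])

```text
t: 56.1
tcp_pos: [496.9, -310.2, 166.1]
tool_rot: [2.125, 2.313, 0.0]
contact_force: [-0.3, -0.1, -1.5]
grip_width: 34.1
```

```bash
python3 - <<'E'
from h import *
go(497.8,-310.3,167,94.9)
for n in('side','top'):
    p,d=snap(n,n+'14'); W=cloud(n,d).reshape(-1,3); C=p.reshape(-1,3).astype(int)
    P=W[(W[:,0]>400)&(W[:,0]<600)&(abs(W[:,1]+310)<45)&(W[:,2]>150)&(W[:,2]<205)]
    print(n,len(P))
    if len(P)<100: continue
    sdf=lambda P:np.minimum(box(P,(-20,0,18),(50,17,17)),box(P,(50,0,19),(20,31,19)))
    def f(v):
        L=R.from_euler('zy',[v[2],v[4]]).inv().apply(P-[v[0],v[1],v[3]]); return sdf(L)
    r=least_squares(f,[498,-310,.085,163,0],loss='soft_l1',f_scale=2,x_scale=[1,1,.02,1,.02]); print(r.x.round(3),np.median(abs(r.fun)))
E
```

```text
t56.1 tcp [ 496.9 -310.2  166.1] yaw 94.9 tilt [ 0. -0. -1.] grip 34.1 F [-0.3 -0.1 -1.5] q7 2.40
  turn az -0.0  shift mm [-0.2  0.9 -0.9]
side 600
[ 4.98394e+02 -3.08947e+02  8.50000e-02  1.59474e+02  4.00000e-03] 0.8933813857390369
top 307
[ 4.94680e+02 -3.12658e+02  7.70000e-02  1.59263e+02 -7.00000e-03] 0.9261769159919879
```

```bash
python3 -c "
from h import *
go(431,-153.5,150,93.1)"
```

```text
t56.2 tcp [ 496.5 -310.1  165. ] yaw 94.9 tilt [-0.001  0.    -1.   ] grip 33.6 F [ 0.3  0.6 -1.9] q7 2.40
  turn az 1.8  shift mm [159.9 -56.9  15.2]
```

arm_command([
  [0, 0, 0, 0, 0, 1.8, 0.2],
  [0.02, -0.007, 0, 0, 0, 0, 0.2],
  [0.03, -0.011, 0, 0, 0, 0, 0.2],
  [0.03, -0.011, 0, 0, 0, 0, 0.2],
  [0.03, -0.011, 0, 0, 0, 0, 0.2],
  [0.03, -0.011, 0, 0, 0, 0, 0.2],
  [0.02, -0.006, 0, 0, 0, 0, 0.2],
  [0, 0, 0, 0, 0, 0, 0.2],
])

```text
t: 57.0
tcp_pos: [430.7, -151.2, 165.3]
tool_rot: [-2.159, -2.28, -0.0]
contact_force: [0.5, -1.1, -1.4]
grip_width: 33.7
```

arm_command([
  [0, 0, 0, 5, 0, 0, 0.2],
  [0, 0, 0, 5, 0, 0, 0.2],
  [0, 0, 0, 5, 0, 0, 0.2],
  [0, 0, 0, 5, 0, 0, 0.2],
  [0, 0, 0, 5, 0, 0, 0.2],
  [0, 0, 0, 0, 0, 0, 0.2],
  [0, 0, 0, 0, 0, 0, 0.2],
  [0, 0, 0, 0, 0, 0, 0.2],
])

```text
t: 57.8
tcp_pos: [431.2, -154.2, 165.9]
tool_rot: [-1.933, -2.036, 0.45]
contact_force: [0.4, -0.4, -2.3]
grip_width: 33.6
```

```bash
cat > aim.py <<'E'
from h import *
s=env.read_state(); M=R.from_rotvec(s['tool_rot']).as_matrix(); p=s['tcp_pos']
fwd=M[:,1]; mid=p-11.3*M[:,2]; win=mid+70*fwd; lab=np.array([580.5,-145.4,41.5]); d=lab-win
nrm=np.array([-.765,-.041,.643])
print(s['t'],'tcp',p.round(1),'fwd',fwd.round(3),'q',s['qpos'].round(2))
print('label in window: x %.1f y %.1f z %.1f'%(d@fwd,-d@M[:,0]*-1 if False else d@np.cross(-M[:,2],fwd),d@-M[:,2]),'ang',np.arccos(-fwd@nrm).round(3))
print('tool shift for x=90,y=z=0:',(M.T@(d-90*fwd)).round(1),'speed',abs(s['joint_vel']).max().round(3),'grip',s['grip_width'])
E
python3 aim.py
```

```text
57.8 tcp [ 431.2 -154.2  165.9] fwd [ 0.906  0.047 -0.421] q [-0.23  0.48  0.56  1.78 -0.09  1.35  1.99]
label in window: x 118.0 y 1.0 z -61.1 ang 0.263
tool shift for x=90,y=z=0: [ 1.  28.  61.1] speed 0.011 grip 33.599195956146744
```

arm_command([
  [0, 0.004, 0.01, 0, 0, 0, 0.2],
  [0.001, 0.006, 0.013, 0, 0, 0, 0.2],
  [0, 0.006, 0.013, 0, 0, 0, 0.2],
  [0, 0.006, 0.013, 0, 0, 0, 0.2],
  [0, 0.006, 0.012, 0, 0, 0, 0.2],
  [0, 0, 0, 0, 0, 0, 0.2],
  [0, 0, 0, 0, 0, 0, 0.2],
  [0, 0, 0, 0, 0, 0, 0.2],
])

```text
t: 58.6
tcp_pos: [431.4, -152.8, 99.1]
tool_rot: [-1.932, -2.037, 0.451]
contact_force: [-0.2, 0.2, -1.7]
grip_width: 33.6
```

```bash
python3 aim.py; python3 - <<'E'
from h import *
s=env.read_state(); M=R.from_rotvec(s['tool_rot']).as_matrix(); mid=s['tcp_pos']-11.3*M[:,2]
Rw=np.stack([M[:,1],np.cross(-M[:,2],M[:,1]),-M[:,2]],1)
p,d=snap('side','side15'); W=cloud('side',d).reshape(-1,3)
Q=(W-mid)@Rw; P=W[(abs(Q[:,0])<85)&(abs(Q[:,1])<40)&(Q[:,2]<24)&(Q[:,2]>-24)&(Q[:,0]>-80)]; Q0=(P-mid)@Rw
sdf=lambda P:np.minimum(box(P,(-20,0,0),(50,17,17)),box(P,(50,0,1),(20,31,19)))
f=lambda v:sdf(R.from_rotvec([0,v[3],v[4]]).inv().apply(Q0-v[:3]))
r=least_squares(f,[0,0,0,0,0],loss='soft_l1',f_scale=2,x_scale=[1,1,1,.02,.02]); print('reader offset in own axes',r.x.round(3),len(P),np.median(abs(r.fun)))
b=p.copy()
cv2.imwrite('pics/c9.png',cv2.resize(b[170:330,190:370],(675,600)))
E
```

```text
58.6 tcp [ 431.4 -152.8   99.1] fwd [ 0.905  0.048 -0.422] q [-0.21  0.58  0.53  1.83 -0.14  1.23  2.01]
label in window: x 89.6 y -0.5 z -0.5 ang 0.262
tool shift for x=90,y=z=0: [-0.5 -0.4  0.5] speed 0.005 grip 33.639561591288825
reader offset in own axes [ 1.177  0.987  0.73  -0.007  0.002] 728 1.1889805509175915
```

View pics/c9.png

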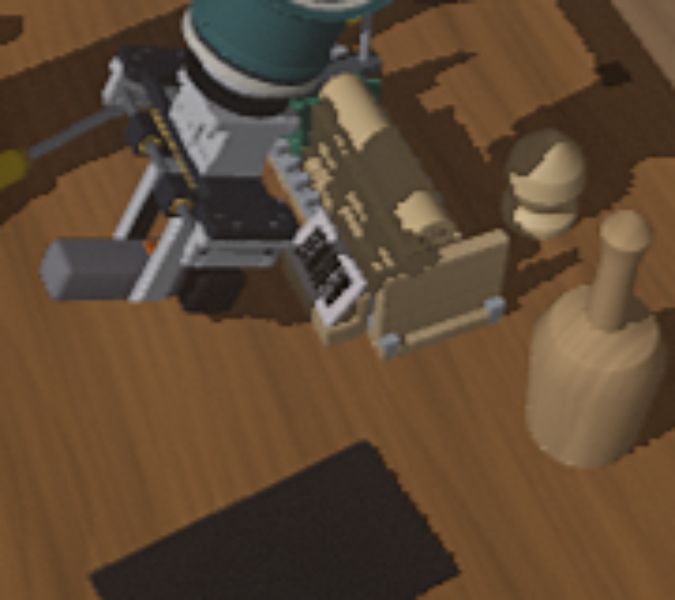

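The reader is aimed at the label: about 90 mm ahead, offsets under 2 mm, 0.26 rad to the normal. Hold still, and measure the empty mat.

arm_command([
  [0, 0, 0, 0, 0, 0, 0.2],
  [0, 0, 0, 0, 0, 0, 0.2],
  [0, 0, 0, 0, 0, 0, 0.2],
  [0, 0, 0, 0, 0, 0, 0.2],
  [0, 0, 0, 0, 0, 0, 0.2],
  [0, 0, 0, 0, 0, 0, 0.2],
  [0, 0, 0, 0, 0, 0, 0.2],
  [0, 0, 0, 0, 0, 0, 0.2],
])

```text
t: 59.45
tcp_pos: [431.1, -152.7, 98.7]
tool_rot: [-1.931, -2.037, 0.452]
contact_force: [-0.1, 0.5, -2.1]
grip_width: 34.0
```

arm_command([
  [0, 0, 0, 0, 0, 0, 0.2],
  [0, 0, 0, 0, 0, 0, 0.2],
  [0, 0, 0, 0, 0, 0, 0.2],
  [0, 0, 0, 0, 0, 0, 0.2],
  [0, 0, 0, 0, 0, 0, 0.2],
  [0, 0, 0, 0, 0, 0, 0.2],
  [0, 0, 0, 0, 0, 0, 0.2],
  [0, 0, 0, 0, 0, 0, 0.2],
])

```text
t: 60.25
tcp_pos: [431.1, -152.7, 98.7]
tool_rot: [-1.931, -2.037, 0.452]
contact_force: [0.7, 1.0, -2.1]
grip_width: 33.8
```

arm_command([
  [0, -0.006, -0.015, 0, 0, 0, 0.2],
  [0, -0.006, -0.015, 0, 0, 0, 0.2],
  [0, -0.006, -0.015, 0, 0, 0, 0.2],
  [0, -0.008, -0.02, 0, 0, 0, 0.2],
  [0, 0, 0, -6.25, 0, 0, 0.2],
  [0, 0, 0, -6.25, 0, 0, 0.2],
  [0, 0, 0, -6.25, 0, 0, 0.2],
  [0, 0, 0, -6.25, 0, 0, 0.2],
])

```text
t: 61.05
tcp_pos: [435.1, -152.5, 168.9]
tool_rot: [2.159, 2.277, 0.005]
contact_force: [1.8, -0.7, -1.3]
grip_width: 33.7
```

```bash
python3 - <<'E'
from h import *
for n in('side','top'):
    p,d=snap(n,n+'16'); W=cloud(n,d); C=p.astype(int)
    m=(C.max(2)<65)&(W[...,0]>330)&(W[...,0]<620)&(W[...,1]>-480)&(W[...,1]<-220)&(abs(W[...,2]-5)<10)
    k,lab,st,_=cv2.connectedComponentsWithStats(cv2.morphologyEx(m.astype(np.uint8),cv2.MORPH_OPEN,np.ones((3,3),np.uint8))); i=1+st[1:,4].argmax()
    P=W[lab==i]; r=cv2.minAreaRect(P[:,:2].astype(np.float32)); print(n,'mat',np.round(r[0],1),np.round(r[1],0),round(r[2],1),'z',np.median(P[:,2]).round(1),'median',np.median(P,0).round(1))
go(477,-345,150,100)
E
python3 aim.py
```

```text
side mat [ 468.7 -349.1] [224. 121.] 9.3 z 5.9 median [ 463.3 -353.4    5.9]
top mat [ 388.6 -409.3] [36. 67.] 64.2 z 5.7 median [ 385.6 -405.3    5.7]
t61.1 tcp [ 433.3 -152.7  169. ] yaw 92.9 tilt [ 0.004  0.002 -1.   ] grip 33.8 F [ 0.1  0.8 -1.5] q7 2.02
  turn az -7.1  shift mm [-197.     9.6   18.8]
61.15 tcp [ 433.3 -152.7  169. ] fwd [0.999 0.051 0.004] q [-0.25  0.18  0.58  2.07 -0.13  0.92  2.02]
label in window: x 76.9 y -0.4 z -139.4 ang 0.702
tool shift for x=90,y=z=0: [ -0.4 -13.1 139.4] speed 0.112 grip 33.833824184244094
```

```bash
python3 -c "
from h import *
go(469,-348,150,92.9)"
```

```text
t61.1 tcp [ 433.3 -152.7  169. ] yaw 92.9 tilt [ 0.004  0.002 -1.   ] grip 33.8 F [ 0.1  0.8 -1.5] q7 2.02
  turn az 0.0  shift mm [-196.9   25.7   18.9]
```

arm_command([
  [0, 0, 0, 0, 0, 0, 0.2],
  [-0.02, 0.003, 0, 0, 0, 0, 0.2],
  [-0.035, 0.005, 0, 0, 0, 0, 0.2],
  [-0.035, 0.005, 0, 0, 0, 0, 0.2],
  [-0.035, 0.005, 0, 0, 0, 0, 0.2],
  [-0.035, 0.005, 0, 0, 0, 0, 0.2],
  [-0.035, 0.004, 0, 0, 0, 0, 0.2],
  [-0.002, 0, 0, 0, 0, 0, 0.2],
])

```text
t: 61.95
tcp_pos: [472.3, -351.7, 167.7]
tool_rot: [-2.164, -2.276, 0.005]
contact_force: [-0.5, 0.2, -1.7]
grip_width: 34.0
```

arm_command([
  [0, 0, 0.02, 0, 0, 0, 0.2],
  [0, 0, 0.03, 0, 0, 0, 0.2],
  [0, 0, 0.03, 0, 0, 0, 0.2],
  [0, 0, 0.03, 0, 0, 0, 0.2],
  [0, 0, 0.02, 0, 0, 0, 0.2],
  [0, 0, 0, 0, 0, 0, 0.2],
  [0, 0, 0, 0, 0, 0, 0.2],
  [0, 0, 0, 0, 0, 0, 0.2],
])

```text
t: 62.75
tcp_pos: [473.2, -348.0, 39.6]
tool_rot: [2.16, 2.28, 0.0]
contact_force: [1.0, -1.0, -2.2]
grip_width: 33.7
```

```bash
python3 -c "
from h import *
go(469,-348,11.5,92.9);print(env.read_state()['qpos'].round(2))"
```

```text
t62.8 tcp [ 473.2 -348.    39.6] yaw 93.1 tilt [ 0.001 -0.001 -1.   ] grip 33.7 F [ 1.  -1.  -2.2] q7 2.55
  turn az 0.2  shift mm [ 0.2 -4.3 28.1]
[ 0.19  0.62  0.52  1.85 -0.42  0.79  2.55]
```

arm_command([
  [0, -0.004, 0.01, 0, 0, 0, 0.2],
  [0, 0, 0.008, 0, 0, 0, 0.2],
  [0, 0, 0.005, 0, 0, 0, 0.2],
  [0, 0, 0.003, 0, 0, 0, 0.2],
  [0, 0, 0.0015, 0, 0, 0, 0.2],
  [0, 0, 0, 0, 0, 0, 0.2],
  [0, 0, 0, 0, 0, 0, 0.2],
  [0, 0, 0, 0, 0, 0, 0.2],
])

```text
t: 63.55
tcp_pos: [468.6, -348.0, 11.2]
tool_rot: [2.161, 2.28, -0.0]
contact_force: [0.2, 0.2, -1.8]
grip_width: 33.7
```

arm_command([
  [0, 0, 0.0005, 0, 0, 0, 0.4],
  [0, 0, 0, 0, 0, 0, 0.5],
  [0, 0, 0, 0, 0, 0, 0.65],
  [0, 0, 0, 0, 0, 0, 0.65],
  [0, 0, 0, 0, 0, 0, 0.65],
  [0, 0, -0.01, 0, 0, 0, 0.65],
  [0, 0, -0.03, 0, 0, 0, 0.65],
  [0, 0, -0.03, 0, 0, 0, 0.65],
])

```text
t: 64.35
tcp_pos: [468.0, -348.0, 81.8]
tool_rot: [-2.161, -2.279, 0.001]
contact_force: [0.2, -0.1, 0.1]
grip_width: 60.9
```

arm_command([
  [0, 0, -0.04, 0, 0, 0, 0.65],
  [0, 0, -0.04, 0, 0, 0, 0.65],
  [0, 0, -0.04, 0, 0, 0, 0.65],
  [0.02, -0.01, 0, 0, 0, 0, 0.65],
  [0.04, -0.01, 0, 0, 0, 0, 0.65],
  [0.04, -0.01, 0, 0, 0, 0, 0.65],
  [0.04, -0.01, 0, 0, 0, 0, 0.65],
  [0.02, 0, 0, 0, 0, 0, 0.65],
])

```text
t: 65.15
tcp_pos: [418.7, -187.7, 201.1]
tool_rot: [-2.16, -2.281, -0.002]
contact_force: [1.0, -1.1, 0.2]
grip_width: 60.7
```

arm_command([
  [0.04, -0.01, 0, 0, 0, 0, 0.65],
  [0.04, -0.01, 0, 0, 0, 0, 0.65],
  [0.04, -0.01, 0, 0, 0, 0, 0.65],
  [0.03, 0, 0, 0, 0, 0, 0.65],
  [0, 0, 0, 0, 0, 0, 0.65],
  [0, 0, 0, 0, 0, 0, 0.65],
  [0, 0, 0, 0, 0, 0, 0.65],
  [0, 0, 0, 0, 0, 0, 0.65],
])

```text
t: 65.95
tcp_pos: [382.1, -43.0, 200.6]
tool_rot: [2.163, 2.278, -0.0]
contact_force: [-0.5, -0.9, 0.6]
grip_width: 60.9
```

```bash
python3 rd.py 17; python3 fy.py 18 -127 13 -86 13 -46 13 -5 13; python3 - <<'E'
from h import *
a=cv2.resize(cv2.imread('pics/side18.png')[150:370,170:400],(400,383)); b=cv2.resize(cv2.imread('pics/top17.png')[110:320,230:450],(400,383))
cv2.imwrite('pics/c10.png',np.hstack([a,b]))
E
```

```text
t66.0 tcp [382.1 -43.  200.6] yaw 93.0 tilt [-0. -0. -1.] grip 60.9 F [-0.5 -0.9  0.6] q7 1.64
  turn az 93.0  shift mm [ 87.9 295.    0.6]
side bar L [[-0.5, -118.3, 105.7], [8.0, -66.8, 109.1], [11.2, 10.3, 112.2]]
side reader_mid [ 469.6 -346.5] yaw 2.8 base z 5.4 1097 1.08 ztop [39.9 46.4]
  mat rect [ 469. -349.] [223. 121.] 9.6 2696
  label L [[-80.0, -140.3, 22.9], [-66.2, -107.4, 40.6], [-50.7, -62.0, 61.1]] mean [ -65.6 -104.3   42.2]
top bar L [[-33.9, -78.7, 94.1], [-5.3, 6.4, 110.1], [31.7, 70.5, 127.4]]
top reader_mid [ 468.4 -351.1] yaw 3.2 base z 5.0 1127 1.22 ztop [39.9 46.4]
  mat rect [ 467. -349.] [214. 113.] 9.7 2633
  label L [[-81.7, -142.6, 23.6], [-64.9, -103.0, 42.9], [-50.9, -63.5, 61.0]] mean [ -65.9 -103.3   42.6]
[  -0.7 -123. ] -0.2 351
[  0.8 -86.9] -1.2 303
[  0.7 -46. ] 0.1 283
[ 0.1 -4.7] 1.2 293
```

View pics/c10.png

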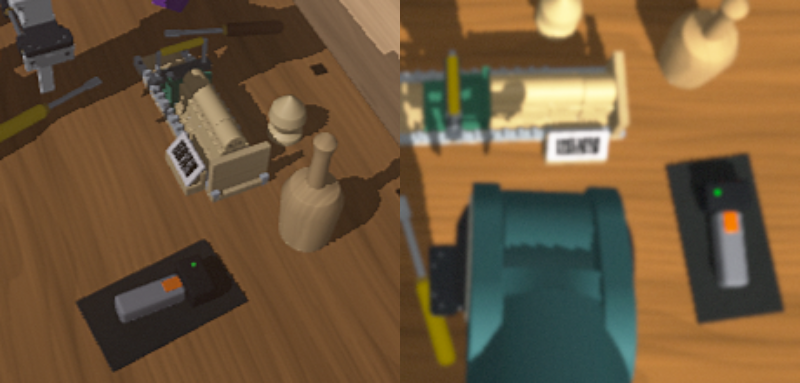

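The reader lies flat in the middle of its mat. The blanks and the end stop are in place, the bar is down and the arm is clear, so I'll hand the job in.

```bash
python3 -c "
from station import env
print(env.sign_off())"
```

```text
the job is handed in; nothing more can be done
None
```

I put the four blanks away, closed and booked in the rack, and handed the job in at about 66 s of the 210 s. `sign_off` reports no verdict.

- **End stop back:** I lifted the bar and slid the stop 160 mm. It caught in the last notch, with the bar back down to its starting height.
- **Blanks:** All four pale ones stand upright from the fixed end. I left the pink, orange and purple look-alikes and the other tools alone.
- **End stop closed:** I slid it to the 0.12 notch, the closest that fits four, and it caught with the bar down.
- **Booking in:** I held the reader still for over 1.6 s. The label was about 90 mm ahead, within about 2 mm of the line of sight and 0.26 rad off its normal.
- **Reader:** It had been knocked about 4 cm from where it started before I reached it, so I measured it again. It is back on the mat.

**Last checks**
- Blanks at rack y = -123, -87, -46 and -5 mm, within 1 mm of the channel's middle and about 1 degree of square; all inside the limits.
- Reader flat, its centre about 3 mm from the mat's middle.
- Arm clear of everything.
- The two cameras disagreed by about 3 to 4 mm in y, so I used averages and measured relative to the rack.
- In the last pictures the automatic bar-height reading was muddled: the side view picked up the wrong points, while the top view put the bar's top at 127 mm. I relied on that, on the bar returning to its starting height when released, and on the pictures.

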